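Spring the forming dies out of their holder and rack them

ROBOT

A 7-joint arm with a two-finger parallel gripper is mounted at the origin on the work surface. World frame = base frame: x ahead of the robot, y to its left, z up, the work surface at z = 0. Lengths are in m, angles in rad, forces in N, time in s.
With the tool pointing down it reaches from about 0.425 to 0.875 m from the base axis. Payload 4.7 kg.
Tool frame: the origin (TCP) lies between the finger pads; the fingertips stand 19 mm ahead of it and the grasp point (between the pads) is the TCP (ctrl.tip_extent is the distance from the TCP to the fingertips, in m); z points along the fingers, y is the line along which they close (so a half turn about z gives the same grasp; the last joint's range is limited). The gripper opens to 87 mm and grips with 3 to 60 N. Pads are 19 mm wide; open, the fingers measure 117 mm over their backs; the gripper's body (75 mm by 190 mm) begins 51 mm behind the grasp point.
Start: joints at [-1.27, 0.321, -0.07, 1.45, 0.023, 1.371, -0.057], TCP at [0.184, 0.623, 0.242] pointing down, gripper open.
Joint ranges: [-2.86, 2.86], [-0.3, 2.09], [-1.38, 1.24], [0.06, 2.45], [-1.56, 4.7], [0.09, 2.05], [-2.69, 2.69]. Speed limits (rad/s): [2.57, 2.57, 3.14, 3.14, 3.14, 3.14, 3.14].

INTERFACE

Orientations are given as a rotation vector (axis times angle).
In Python, from bench import ctrl gives the robot as it stands.
- The arm moves only by the shell command python3 -m crank 'ROWS' [OPENING] [FORCE]. ROWS is JSON, a list of rows, each an object of numbers: "tx", "ty", "tz": the shift along the tool's x, y, z in mm; "turn": the turn about the tool's z in units of 5 degrees (1.0 is 5 degrees). In form: [{"tx": .., "ty": .., "tz": .., "turn": ..}, ...]. A call has 1 to 5 rows; each row is the pose to reach, as a shift and turn from the pose commanded when the call began, along the tool's axes at that moment; what a row does not reach only later rows make up. A row lasts 1/8 s, in which the tool goes at most 62.5 mm and 10.7 degrees, less where a joint would pass 70% of its speed; a pose out of reach is approached as far as the arm can. A call with a gripper value outside its range is refused whole. OPENING is the finger opening in mm, from 0 to 87, set as the call begins (- or left out, the last holds). The fingers move at their own pace and stop on an object; FORCE is the grip in N (left out, the last holds). Time passes only in rows, so rows that repeat a pose let the fingers close. It gives the time, the measured TCP pose, the force, the opening and the grip force at its end, in the units of the state.
- ctrl.get_state(): the state, without advancing time (a new reading comes with each control period).
- ctrl.get_image(name): name is "scene" or "top" or "wrist"; returns (picture, depth): 384x512x3 uint8, red, green, blue; 384x512 float32, m along the optical axis (not along the pixel's ray), 0 where there is no reading.
- ctrl.camera_model(name): a dict with "intrinsics" (3x3 intrinsics, pixels), "dist_coeffs" ([k1, k2, p1, p2, k3] as OpenCV has them; the pictures are not rectified), "origin" and "orientation" of the camera in the world. Camera axes: x right, y down, z forward; pixel columns grow to the right and rows downward; lengths in m; the calibration is good to about 2 mm. A picture is of the moment at which its call begins: read the wrist's pose just before it. camera_model takes no time and is no camera call; for the wrist camera it gives the pose at the moment of the call.
- ctrl.close_job(): hands the job in; it is judged then, once.
Trained networks look in the newest picture that a camera, given by its name, has taken for a name from the list of things; names that differ only in an ending like _2 or _b are one class to them, and where a whole thing is asked for, a point or a joint stands for the part that bears it (a point fixed in the world has none). Each returns a list of dicts, best first, with "confidence" (0 to 1); they miss things now and then, are a little off and sometimes report something else, mostly with a low value. They report only what shows in the picture. A call takes as long as a camera call.
- ctrl.recognise(camera, query): "xyz" ([x, y, z] in m, in world coordinates, good to about 4 mm: the middle of the surface that is visible of it).
- ctrl.mark_of(camera, query): "xyz" ([x, y, z] in m, in world coordinates, good to about 4 mm: a listed point, or the origin of a listed thing).
The state is a dict: "time": time; "joint_positions": joint angles; "qd": joint speeds; "joint_torque": joint torques, N m; "position": TCP position; "tool_rot": TCP orientation; "ft_force": force on the tool from outside, world axes, zero at the start; "torque": the same for the moment, N m; "grip_width": opening from 0.0 (shut) to 1.0 (fully open); "grip_force": force on a finger pad.
Only numpy, scipy, OpenCV 4.12 (cv2) and the standard library are available. Lean on these libraries where they do the work, as an engineer would, in place of code of your own. Each camera call takes 0.05 s, during which the arm holds its last target. There are 200 camera calls.

TASK

Clear the spring die holder on the jeweller's bench: use the pry bar, with its blade under the front lip of each die that is in the holder, to lever the die up until it has snapped up past its spring detent - do not draw a seated die with the fingers. Stand every die upright, shank down and fully home, in a slot of the wooden rack, and lay the pry bar flat and wholly on the cork mat. Leave the other things on the bench where they are.

Things in the scene. Friction and masses are not known exactly. Their poses are not given: they have to be found in the camera images.
- holder: Fixed steel die holder 120 (x, -70 to +50 mm) x 345 (y) x 100 mm tall; origin on its underside, front is -x. Three 28 mm square bores at y = -127.5, -42.5, +42.5, +127.5 mm; 3 or 4 hold a die, any die in any bore. Seated heads (underside z 80, top z 102, front at x -32 mm) lie between rails with tops at z 100; only the front is open. A spring ball in each bore's back wall holds the die down.
- holder_ledge (a point): Middle of the front edge of the holder's ledge, on its top (holder x -70, y 0, z 71 mm): the fulcrum. The ledge runs along the whole front, x -70 to -14 mm, leaving a 9 mm high gap under each head's front lip, open from x -32 in to the shank at x -13 mm. Lifting a seated die takes 10 to 15 N; about 9 mm up it snaps over the ball and stays about 12 mm up.
- die_a: Aluminium forming die, upright: head 64 (its x) x 44 (y) x 22 mm on a square shank 26 x 26 x 60 mm; top with a round hollow. Origin: centre of the shank foot, z up (head underside at z 60, top at 82 mm). 0.25 kg; may be absent. Axes start as the holder's. Seated, its origin is 20 mm above the holder's; sprung up, about 32 mm, head 14 mm proud of the rails.
- die_b: Aluminium forming die, upright: head 64 (its x) x 44 (y) x 22 mm on a square shank 26 x 26 x 60 mm; top with three grooves along x. Origin: centre of the shank foot, z up (head underside at z 60, top at 82 mm). 0.25 kg; may be absent. Axes start as the holder's. Seated, its origin is 20 mm above the holder's; sprung up, about 32 mm, head 14 mm proud of the rails.
- die_c: Aluminium forming die, upright: head 64 (its x) x 44 (y) x 22 mm on a square shank 26 x 26 x 60 mm; top with a rectangular recess. Origin: centre of the shank foot, z up (head underside at z 60, top at 82 mm). 0.25 kg; may be absent. Axes start as the holder's. Seated, its origin is 20 mm above the holder's; sprung up, about 32 mm, head 14 mm proud of the rails.
- die_d: Aluminium forming die, upright: head 64 (its x) x 44 (y) x 22 mm on a square shank 26 x 26 x 60 mm; top with one groove across. Origin: centre of the shank foot, z up (head underside at z 60, top at 82 mm). 0.25 kg; may be absent. Axes start as the holder's. Seated, its origin is 20 mm above the holder's; sprung up, about 32 mm, head 14 mm proud of the rails.
- bar: Loose pry bar 170 mm long lying on the bench: dark wooden handle 20 x 20 mm, 100 mm long (x -85 to +15 mm), then a flat steel blade 16 mm wide, 5 mm thick (x +15 to +85 mm); undersides level. Origin: on the underside, halfway along; x towards the blade tip, z up. 0.16 kg.
- bar_tip (a point): Blade tip of the pry bar, on its underside
- bar_heel (a point): Point on the handle's underside, 40 mm from the handle end and 130 mm from the blade tip
- mat: Fixed cork mat 240 (x) x 140 (y) x 3 mm on the bench, origin at the centre of its underside
- rack: Fixed wooden rack 150 (its x) x 165 (y) x 75 mm tall; origin: centre of its underside. Four 32 mm square through slots at x = +-42.5, y = +-42.5 mm. A die stood home has its head underside on the rack top, its origin 15 mm above the rack's; head either way round (long side along the rack's y leaves most room).
- charcoal: Bystander: black soldering block 75 x 50 x 40 mm
- bench_block: Bystander: steel plate 80 x 80 x 20 mm
- dish: Bystander: round dish 66 mm across, 22 mm high
- hammer: Bystander: hammer lying flat
- pliers: Bystander: pliers lying flat, 135 mm long
- file: Bystander: wooden-handled scriber lying flat

How it is judged:
By the outcome, as a careful person would: the job done as asked, in the order asked, and still so for the second after the job is handed in, with the robot touching nothing.
Of die_a, die_b, die_c, die_d only 3 to 4 are there at a start; the rules pass over those that are not, and their reading is None.
At some moment in a run one of bar may be knocked a few centimetres aside while the robot is not near it.
It also fails if it takes over 210 s, if anything falls off the work surface, if the arm or the gripper's body presses on something with over 40 N, if the wrist force passes 120 N, or if a joint passes its speed limit or range.

## Working session

There is one attempt and no reset: what is moved stays moved. The work goes in short steps, Python scripts to look and compute and a shell command to move; the robot and the scene stay as the last step left them, time stands still between calls to the robot, and variables do not carry over. Pictures are saved under pics/ and viewed, at most 14 in all, crops included, and the job is handed in when it is done.

```bash
ls; mkdir -p pics; cat > h.py <<'E'
import numpy as np, cv2
from bench import ctrl
from scipy.spatial.transform import Rotation as R
def snap(n,f):
    im,d=ctrl.get_image(n); cv2.imwrite('pics/'+f,im[:,:,::-1]); return im,d
def cam(n):
    m=ctrl.camera_model(n); o=np.array(m['orientation'],float)
    Rm=o if o.shape==(3,3) else R.from_rotvec(o).as_matrix()
    return np.array(m['intrinsics']),np.array(m['dist_coeffs']),np.array(m['origin']),Rm
def cloud(n,d,mdl=None):
    K,D,o,Rm=mdl or cam(n); h,w=d.shape
    uv=np.stack(np.meshgrid(np.arange(w),np.arange(h)),-1).reshape(-1,1,2).astype(float)
    p=cv2.undistortPoints(uv,K,D).reshape(h,w,2)
    P=np.dstack([p*d[...,None],d])@Rm.T+o
    P[d==0]=np.nan
    return P
def st():
    s=ctrl.get_state(); print('t',round(s['time'],2),'pos',np.round(np.array(s['position'])*1e3,1),'F',np.round(s['ft_force'],1),'w',round(s['grip_width']*87,1),'gf',round(s['grip_force'],1)); print('R',np.round(R.from_rotvec(s['tool_rot']).as_matrix().tolist(),3).tolist()); return s
E
python3 - <<'E'
from h import *
s=st(); print(s['joint_positions'])
for n in ['scene','top']:
    im,d=snap(n,n+'0.png'); np.save(n+'0.npy',cloud(n,d))
    print(n,cam(n)[2],cam(n)[3].round(2).tolist())
    for q in ['holder','holder_ledge','die_a','die_b','die_c','die_d','bar','bar_tip','bar_heel','mat','rack']:
        print(q,[(np.round(r['xyz'],3).tolist(),round(r['confidence'],2)) for r in ctrl.mark_of(n,q)[:4]])
E
```

```text
pics
t 0.0 pos [183.8 623.  240.5] F [-0.1  1.  -0. ] w 87.0 gf 0.0
R [[-0.959, 0.283, -0.0], [0.283, 0.959, -0.002], [-0.0, -0.002, -1.0]]
[-1.26989381  0.32179906 -0.07010372  1.45168785  0.02262841  1.37074144
 -0.05690959]
scene [1.3749743  0.25469901 1.32885086] [[-0.28, 0.78, -0.56], [0.96, 0.23, -0.16], [0.0, -0.58, -0.82]]
holder [([0.668, -0.022, -0.004], 0.64)]
holder_ledge [([0.596, -0.017, 0.076], 0.86), ([0.326, 0.196, -0.0], 0.64)]
die_a [([0.662, -0.064, 0.025], 0.81), ([0.684, 0.105, 0.015], 0.74), ([0.672, 0.022, 0.019], 0.56)]
die_b [([0.662, -0.064, 0.025], 0.81), ([0.684, 0.105, 0.015], 0.74), ([0.672, 0.022, 0.019], 0.56)]
die_c [([0.662, -0.064, 0.025], 0.81), ([0.684, 0.105, 0.015], 0.74), ([0.672, 0.022, 0.019], 0.56)]
die_d [([0.662, -0.064, 0.025], 0.81), ([0.684, 0.105, 0.015], 0.74), ([0.672, 0.022, 0.019], 0.56)]
bar [([0.457, 0.042, 0.002], 0.49)]
bar_tip [([0.532, 0.08, -0.001], 0.54)]
bar_heel [([0.416, 0.016, -0.002], 0.57)]
mat [([0.445, -0.376, -0.005], 0.7), ([0.654, -0.146, 0.017], 0.59)]
rack [([0.508, 0.34, 0.0], 0.71)]
top [ 0.31278567 -0.01517
[... 279 characters left out ...]
.108, 0.018], 0.66), ([0.657, -0.149, 0.017], 0.52)]
die_b [([0.671, 0.022, 0.021], 0.69), ([0.661, -0.062, 0.023], 0.67), ([0.678, 0.108, 0.018], 0.66), ([0.657, -0.149, 0.017], 0.52)]
die_c [([0.671, 0.022, 0.021], 0.69), ([0.661, -0.062, 0.023], 0.67), ([0.678, 0.108, 0.018], 0.66), ([0.657, -0.149, 0.017], 0.52)]
die_d [([0.671, 0.022, 0.021], 0.69), ([0.661, -0.062, 0.023], 0.67), ([0.678, 0.108, 0.018], 0.66), ([0.657, -0.149, 0.017], 0.52)]
bar [([0.457, 0.042, -0.001], 0.78)]
bar_tip [([0.534, 0.078, -0.004], 0.67)]
bar_heel [([0.415, 0.016, 0.002], 0.77)]
mat [([0.446, -0.37, 0.0], 0.67)]
rack [([0.507, 0.339, -0.0], 0.8), ([0.446, -0.368, 0.004], 0.7), ([0.686, -0.347, 0.0], 0.18)]
```

View pics/top0.png

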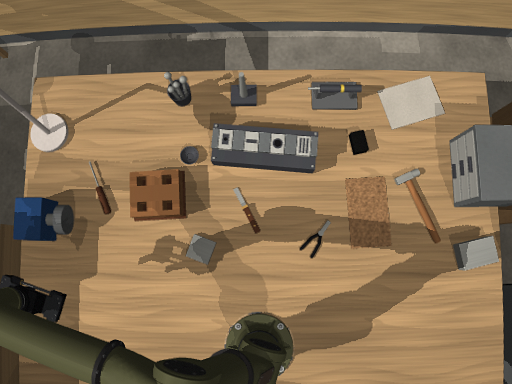

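View pics/scene0.png

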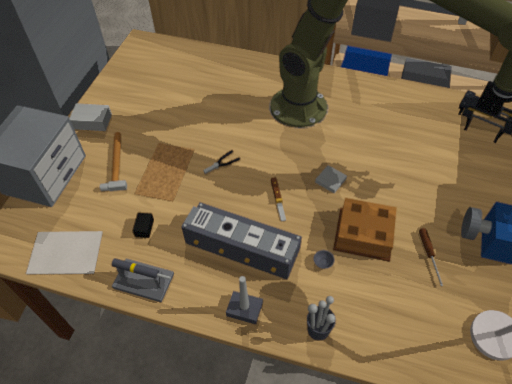

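```bash
python3 - <<'E'
from h import *
P=np.load('top0.npy'); S=np.load('scene0.npy')
def rect(name,lo,hi,z0,z1):
    for n,Q in(('top',P),('scene',S)):
        m=(Q[...,2]>z0)&(Q[...,2]<z1)&(Q[...,0]>lo[0])&(Q[...,0]<hi[0])&(Q[...,1]>lo[1])&(Q[...,1]<hi[1])
        q=Q[m]
        if len(q)<10: continue
        r=cv2.minAreaRect((q[:,:2]*1e3).astype(np.float32)); print(name,n,len(q),np.round(r[0],1),np.round(r[1],1),round(r[2],1),'z',np.median(q[:,2]).round(4))
rect('holder',(.55,-.25),(.8,.2),.055,.13)
rect('rack',(.35,.2),(.65,.5),.06,.09)
rect('bar',(.36,-.05),(.56,.12),.004,.03)
rect('handle',(.36,-.05),(.56,.12),.013,.03)
# stretch out of desk: list heads
rect('alltall',(.3,-.6),(1,.6),.03,.3)
E
```

```text
holder top 4066 [656.3 -19.4] [343.3 124.2] 84.7 z 0.0976
holder scene 4209 [657.6 -19.4] [347.4 129.4] 84.5 z 0.0993
rack top 1997 [505.3 342.9] [151.9 168.1] 3.2 z 0.0743
rack scene 2059 [506.7 343.4] [158.3 164.2] 3.1 z 0.0751
bar top 439 [459.7  33.8] [194.9 167. ] 0.2 z 0.0072
bar scene 547 [459.2  35.4] [168.4 198.9] 89.2 z 0.0066
handle top 183 [425.9  26.2] [107.2  19.6] 26.4 z 0.0194
handle scene 154 [453.9  42.9] [170.   22.1] 27.1 z 0.0203
alltall top 7942 [643.6 -40.1] [1137.5  485. ] 86.9 z 0.0764
alltall scene 9484 [625.  -22.5] [1151.5  538.3] 89.1 z 0.0772
```

The top picture shows four dies seated in the holder (heads at about cols 226–303, rows 138–147). The bar lies at about (247,210) with its tip pointing at the holder. The rack is at (158,194) and the mat at (368,212). The scene view agrees.

```bash
cat >> h.py <<'E'
def plan(x,y,z,yaw):
    "mm, deg (angle of tool x). prints total tx ty tz turn from the measured pose"
    s=ctrl.get_state(); p=np.array(s['position'])*1e3; M=R.from_rotvec(s['tool_rot']).as_matrix()
    th=np.degrees(np.arctan2(M[1,0],M[0,0])); d=M.T@(np.array([x,y,z])-p)
    t=(th-yaw+180)%360-180
    print('to',(x,y,z,yaw),'rel',d.round(1),'turn',round(t/5,2),'| yaw now',round(th,2),'rows>=',round(max(np.linalg.norm(d)/62.5,abs(t)/10.7),1))
E
python3 - <<'E'
from h import *
P=np.load('top0.npy'); S=np.load('scene0.npy')
for n,Q in(('top',P),('scene',S)):
    for a,z0,z1 in(('handle',.012,.03),('bar',.0025,.03)):
        m=(Q[...,2]>z0)&(Q[...,2]<z1)&(np.abs((Q[...,0]-.457)*-.454+(Q[...,1]-.042)*.891)<.022)&(np.abs((Q[...,0]-.457)*.891+(Q[...,1]-.042)*.454)<.1)
        q=Q[m][:,:2]*1e3; c=q.mean(0); v=np.linalg.svd(q-c)[2][0]; v*=np.sign(v[0]); u=(q-c)@v; w=(q-c)@[-v[1],v[0]]
        print(n,a,len(q),c.round(1),'yaw',np.degrees(np.arctan2(v[1],v[0])).round(1),u.min().round(1),u.max().round(1),w.min().round(1),w.max().round(1))
im=cv2.imread('pics/top0.png'); g=im.max(2)
K,D,o,Rm=cam('top')
# rack slots: dark blobs -> ray to z=75
n,l,s,c=cv2.connectedComponentsWithStats((g[165:225,125:190]<70).astype(np.uint8))
for i in range(1,n):
    if s[i,4]>25:
        uv=c[i]+[125,165]; r=np.append(cv2.undistortPoints(uv.reshape(1,1,2),K,D).ravel(),1)@Rm.T
        print('slot',s[i],(o+r*(.075-o[2])/r[2]).round(4))
plan(450,250,240,90)
E
```

```text
top handle 183 [423.8  25. ] yaw 27.1 -51.1 56.0 -10.2 10.0
top bar 342 [448.1  38. ] yaw 26.9 -88.8 108.2 -22.2 21.1
scene handle 160 [427.9  29.2] yaw 27.7 -55.4 114.5 -11.2 11.0
scene bar 343 [457.2  42.6] yaw 27.1 -97.6 99.3 -22.4 21.4
slot [ 54   5   7  47 280] [0.5038 0.249  0.075 ]
slot [37 10  9  9 79] [0.55   0.3034 0.075 ]
slot [12 12  9  9 78] [0.5447 0.3875 0.075 ]
slot [38 35  9 10 82] [0.4645 0.2976 0.075 ]
slot [12 37  9  9 74] [0.4614 0.3837 0.075 ]
to (450, 250, 240, 90) rel [-360.9 -282.9    1.6] turn 14.71 | yaw now 163.57 rows>= 7.3
```

```bash
R='[{"tx":-60,"ty":-47,"turn":2},{"tx":-115,"ty":-94,"turn":4},{"tx":-170,"ty":-140,"turn":6},{"tx":-230,"ty":-180,"turn":8},{"tx":-270,"ty":-212,"turn":10}]'; python3 -m crank '[{"tx":-46,"ty":-36,"turn":2},{"tx":-92,"ty":-72,"turn":4},{"tx":-138,"ty":-108,"turn":6},{"tx":-184,"ty":-144,"turn":8},{"tx":-225,"ty":-180,"turn":10}]'; python3 - <<'E'
from h import *
st(); plan(431,28.7,130,27.1)
E
```

```text
t 1.2 pos [183.9 623.5 241.6] F [-0.1 -0.3 -0.3] w 87.1 gf 0.0
R [[-0.959, 0.283, 0.0], [0.283, 0.959, 0.0], [-0.0, 0.0, -1.0]]
to (431, 28.7, 130, 27.1) rel [-405.2 -500.6  111.6] turn 27.29 | yaw now 163.57 rows>= 12.8$[0]: bad value
```

```bash
python3 -m crank '[{"tx":-46,"ty":-36,"tz":0,"turn":2},{"tx":-92,"ty":-72,"tz":0,"turn":4},{"tx":-138,"ty":-108,"tz":0,"turn":6},{"tx":-184,"ty":-144,"tz":0,"turn":8},{"tx":-225,"ty":-180,"tz":0,"turn":10}]'; python3 - <<'E'
from h import *
st(); plan(431,28.7,130,27.1)
E
```

```text
time: 1.82
position: [0.3501, 0.3853, 0.2419]
tool_rot: [1.729, 2.623, 0.002]
ft_force: [0.8, 0.9, 0.1]
grip_width: 1.0
grip_force: 0.0
t 1.82 pos [350.1 385.3 241.9] F [0.8 0.9 0.1] w 87.0 gf 0.0
R [[-0.394, 0.919, 0.001], [0.919, 0.394, 0.001], [0.0, 0.001, -1.0]]
to (431, 28.7, 130, 27.1) rel [-359.7  -66.2  111.7] turn 17.22 | yaw now 113.2 rows>= 8.0
```

```bash
python3 -m crank '[{"tx":-50,"ty":20,"tz":0,"turn":2},{"tx":-105,"ty":25,"tz":0,"turn":4},{"tx":-160,"ty":20,"tz":10,"turn":6},{"tx":-215,"ty":0,"tz":20,"turn":8},{"tx":-270,"ty":-20,"tz":40,"turn":10}]' | head -2; python3 - <<'E'
from h import *
st(); plan(431,28.7,130,27.1)
E
```

```text
time: 2.45
position: [0.4392, 0.13, 0.202]
t 2.45 pos [439.2 130.  202. ] F [ 1.2 -0.3  0. ] w 87.3 gf 0.0
R [[0.45, 0.893, 0.002], [0.893, -0.45, 0.001], [0.002, 0.002, -1.0]]
to (431, 28.7, 130, 27.1) rel [-94.3  38.2  71.9] turn 7.23 | yaw now 63.23 rows>= 3.4
```

```bash
python3 -m crank '[{"tx":-30,"ty":12,"tz":20,"turn":2},{"tx":-62,"ty":25,"tz":45,"turn":4},{"tx":-94.3,"ty":38.2,"tz":71.9,"turn":6},{"tx":-94.3,"ty":38.2,"tz":71.9,"turn":7.2},{"tx":-94.3,"ty":38.2,"tz":71.9,"turn":7.2}]' 60| head -2; python3 - <<'E'
from h import *
s=st(); im,d=snap('wrist','w1.png'); Q=cloud('wrist',d)
plan(431,28.7,21,27.1)
for a,z0,z1 in(('handle',.012,.03),('blade',.003,.009)):
    m=(Q[...,2]>z0)&(Q[...,2]<z1)&(np.abs((Q[...,0]-.457)*-.454+(Q[...,1]-.042)*.891)<.03)&(np.abs((Q[...,0]-.457)*.891+(Q[...,1]-.042)*.454)<.11)
    q=Q[m][:,:2]*1e3
    if len(q)<9: continue
    r=cv2.minAreaRect(q.astype(np.float32)); print(a,len(q),r)
for q in ['bar','bar_tip','bar_heel']: print(q,[(np.round(r['xyz'],3).tolist(),round(r['confidence'],2)) for r in ctrl.mark_of('wrist',q)[:2]])
E
```

```text
time: 3.08
position: [0.4307, 0.03, 0.1297]
t 3.08 pos [430.7  30.  129.7] F [-0.5  0.2 -0.2] w 60.5 gf 0.0
R [[0.886, 0.463, 0.0], [0.463, -0.886, 0.0], [0.0, -0.0, -1.0]]
to (431, 28.7, 21, 27.1) rel [ -0.8   1.6 109. ] turn 0.12 | yaw now 27.69 rows>= 1.7
handle 2413 ((425.70635986328125, 26.75197982788086), (99.41130065917969, 19.86707878112793), 27.13882064819336)
blade 1532 ((500.9232482910156, 64.80343627929688), (69.86091613769531, 17.820087432861328), 27.015356063842773)
bar [([0.453, 0.041, -0.002], 0.6)]
bar_tip [([0.531, 0.08, 0.001], 0.75)]
bar_heel [([0.42, 0.019, 0.0], 0.77)]
```

View pics/w1.png

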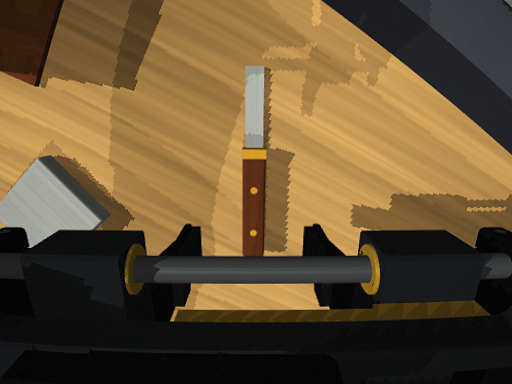

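The wrist picture shows the bar centred between the fingers: handle at cols 243–266, blade tip at (255,66). Descend and grip.

```bash
python3 -m crank '[{"tx":1,"ty":0.5,"tz":50,"turn":0.1},{"tx":1,"ty":0.5,"tz":90,"turn":0.1},{"tx":1,"ty":0.5,"tz":108.5,"turn":0.1},{"tx":1,"ty":0.5,"tz":108.5,"turn":0.1}]' 40 | head -2; python3 -m crank '[{"tx":0,"ty":0,"tz":0,"turn":0},{"tx":0,"ty":0,"tz":0,"turn":0},{"tx":0,"ty":0,"tz":0,"turn":0},{"tx":0,"ty":0,"tz":0,"turn":0}]' 10 30; python3 -m crank '[{"tx":0,"ty":0,"tz":-60,"turn":0},{"tx":0,"ty":0,"tz":-110,"turn":0},{"tx":0,"ty":0,"tz":-130,"turn":0},{"tx":0,"ty":0,"tz":-130,"turn":0}]'|tail -3
python3 - <<'E'
from h import *
s=st(); im,d=snap('wrist','w2.png'); Q=cloud('wrist',d); np.save('w2.npy',Q)
# holder fit from wrist cloud: tops
for lab,z0,z1 in(('ledge',.066,.076),('rails',.096,.106)):
    m=(Q[...,2]>z0)&(Q[...,2]<z1)&(Q[...,0]>.57)&(Q[...,0]<.75); q=Q[m]*1e3
    if len(q)>20: print(lab,len(q),cv2.minAreaRect(q[:,:2].astype(np.float32)),np.median(q[:,2]))
# bar as held
t=np.array(s['position'])*1e3; M=R.from_rotvec(s['tool_rot']).as_matrix()
L=(Q*1e3-t)@M; m=(np.abs(L[...,1])<12)&(L[...,0]>12)&(L[...,0]<125)&(L[...,2]>-15)&(L[...,2]<40)
l=L[m]; 
for a in range(15,120,10):
    k=l[np.abs(l[:,0]-a)<5]
    if len(k): print(a,np.median(k[:,1]).round(1),np.median(k[:,2]).round(1),len(k))
print('max',l[:,0].max())
E
```

```text
time: 3.78
position: [0.4319, 0.0305, 0.0208]
time: 4.28
position: [0.432, 0.0304, 0.0214]
tool_rot: [-3.054, -0.735, -0.001]
ft_force: [-0.2, -0.4, 1.5]
grip_width: 0.225
grip_force: 30.0
ft_force: [0.7, 0.8, -1.6]
grip_width: 0.23
grip_force: 30.0
t 4.78 pos [432.7  30.6 152.4] F [ 0.7  0.8 -1.6] w 20.0 gf 30.0
R [[0.89, 0.455, 0.003], [0.455, -0.89, 0.002], [0.004, -0.0, -1.0]]
ledge 8286 ((616.7398071289062, -47.760887145996094), (156.24032592773438, 48.82502365112305), 84.69796752929688) 69.04998745295197
rails 209 ((633.4240112304688, -47.82575988769531), (17.62631607055664, 7.894526481628418), 80.08485412597656) 99.01583036606759
15 -1.1 3.2 549
25 -0.6 3.3 696
35 -0.6 2.5 771
45 -1.1 17.8 855
55 -1.1 18.4 567
65 -0.5 18.4 584
75 -0.5 18.5 614
85 -0.5 18.5 616
95 -0.5 18.6 664
105 -0.5 18.6 681
115 -1.0 18.8 19
max 110.3276856427755
```

```bash
cat >> h.py <<'E'
HO=np.array([666.7,-20.3]); HY=-5.3
def hw(x,y):
    c,s=np.cos(np.radians(HY)),np.sin(np.radians(HY)); return HO+np.array([c*x-s*y,s*x+c*y])
def hplan(x,y,z,dy=0): w=hw(x,y); plan(w[0].round(1),w[1].round(1),z,HY+dy)
E
python3 - <<'E'
from h import *
hplan(-175,127.5,140)
E
```

```text
to (np.float64(504.2), np.float64(122.8), 140, -5.3) rel [106.7 -49.3  11. ] turn 6.48 | yaw now 27.08 rows>= 3.0
```

```bash
python3 -m crank '[{"tx":35,"ty":-16,"tz":0,"turn":2},{"tx":70,"ty":-32,"tz":0,"turn":4},{"tx":106.5,"ty":-49.5,"tz":5,"turn":6},{"tx":106.5,"ty":-49.5,"tz":11,"turn":6.5},{"tx":106.5,"ty":-49.5,"tz":11,"turn":6.5}]'|head -2
python3 - <<'E'
from h import *
s=st(); im,d=snap('wrist','w3.png'); Q=cloud('wrist',d); np.save('w3.npy',Q)
c,sn=np.cos(np.radians(HY)),np.sin(np.radians(HY)); Rz=np.array([[c,-sn],[sn,c]])
q=np.dstack([(Q[...,:2]*1e3-HO)@Rz,Q[...,2]*1e3]); np.save('w3h.npy',q)
# profile per y strips: points on the ledge and heads
for lab,z0,z1 in(('ledge',66,76),('top',94,107)):
    m=(q[...,2]>z0)&(q[...,2]<z1)&(q[...,0]>-90)&(q[...,0]<60)&(np.abs(q[...,1])<190)
    k=q[m]; print(lab,len(k),'x',np.percentile(k[:,0],[.5,99.5]).round(1),'y',np.percentile(k[:,1],[.5,99.5]).round(1),'z',np.median(k[:,2]).round(1))
    for y in range(-20,180,20):
        b=k[np.abs(k[:,1]-y)<6]
        if len(b)>15: print('  y',y,len(b),np.percentile(b[:,0],[1,99]).round(1),np.median(b[:,2]).round(1))
K,D,o,Rm=cam('wrist')
E
```

```text
time: 5.45
position: [0.5024, 0.1223, 0.1374]
t 5.45 pos [502.4 122.3 137.4] F [-0.5  0.1 -1.8] w 19.7 gf 30.0
R [[0.996, -0.094, -0.005], [-0.094, -0.996, -0.003], [-0.004, 0.003, -1.0]]
ledge 19748 x [-69.  -28.6] y [-53.2 170.7] z 71.7
  y -20 1047 [-69.  -27.7] 71.7
  y 0 1075 [-68.9 -28.7] 71.8
  y 20 1088 [-69.  -30.1] 71.8
  y 40 1121 [-69.  -31.2] 71.8
  y 60 1117 [-68.9 -31.9] 71.7
  y 80 1113 [-68.6 -32.4] 71.7
  y 100 1129 [-68.8 -32.9] 71.7
  y 120 719 [-67.4 -32.8] 71.7
  y 140 1028 [-68.8 -32.9] 71.7
  y 160 1123 [-68.6 -32.7] 71.8Traceback (most recent call last):
  File "<stdin>", line 8, in <module>
    return _quantile_unchecked(
        a, q, axis, out, overwrite_input, method, keepdims, weights)
    return _ureduce(a,
                    func=_quantile_ureduce_func,
    ...<5 lines>...
                    overwrite_input=overwrite_input,
                    method=method)
    r = func(a, **kwargs)
    result = _quantile(arr,
                       quantiles=q,
    ...<2 lines>...
                       out=out,
                       weights=wgt)
    slices_having_nans = np.isnan(arr[-1, ...])
                                  ~~~^^^^^^^^^
IndexError: index -1 is out of bounds for axis 0 with size 0
```

View pics/w3.png

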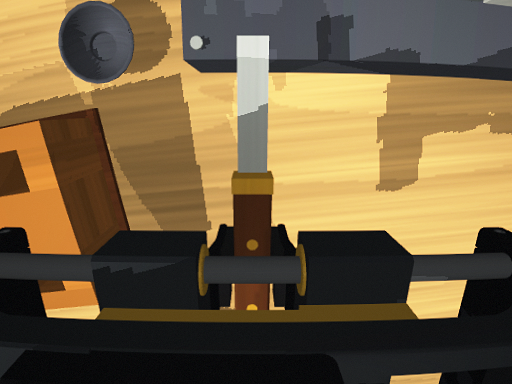

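The picture shows the blade (tip at (252,36)) in line over the ledge near the holder's left end, level and centred on the end bore. Check the blade height before lowering.

```bash
python3 - <<'E'
from h import *
q=np.load('w3h.npy').reshape(-1,3)
b=q[(q[:,2]>105)&(q[:,2]<135)&(q[:,0]<-55)&(q[:,0]>-125)&(np.abs(q[:,1]-127)<15)]
for x in range(-120,-55,10):
    k=b[np.abs(b[:,0]-x)<5]; print(x,len(k),np.median(k[:,1:],0).round(1) if len(k) else '')
print('tip',np.percentile(b[:,0],99.7))
st(); hplan(-165,127.5,94.5)
E
```

```text
-120 562 [126.6 121.2]
-110 590 [126.6 121.2]
-100 619 [126.6 121.1]
-90 617 [126.6 121.1]
-80 663 [126. 121.]
-70 656 [126.5 120.9]
-60 0 
tip -65.39488907619364
t 5.5 pos [502.8 122.  138.2] F [-0.2 -1.3 -1.5] w 19.7 gf 30.0
R [[0.996, -0.094, -0.004], [-0.094, -0.996, -0.002], [-0.003, 0.002, -1.0]]
to (np.float64(514.2), np.float64(121.9), 94.5, -5.3) rel [11.5 -1.1 43.6] turn -0.02 | yaw now -5.4 rows>= 0.7
```

```bash
python3 -m crank '[{"tx":5,"ty":-1,"tz":22,"turn":0},{"tx":11.5,"ty":-1,"tz":42,"turn":0},{"tx":11.5,"ty":-1,"tz":42,"turn":0},{"tx":11.5,"ty":-1,"tz":42,"turn":0}]'|head -4
python3 - <<'E'
from h import *
s=st(); im,d=snap('wrist','w4.png'); Q=cloud('wrist',d)
c,sn=np.cos(np.radians(HY)),np.sin(np.radians(HY)); Rz=np.array([[c,-sn],[sn,c]])
q=np.dstack([(Q[...,:2]*1e3-HO)@Rz,Q[...,2]*1e3]).reshape(-1,3)
def med(x0,x1,y0,y1,z0=40,z1=120):
    k=q[(q[:,0]>x0)&(q[:,0]<x1)&(q[:,1]>y0)&(q[:,1]<y1)&(q[:,2]>z0)&(q[:,2]<z1)]; return len(k),np.median(k[:,2]).round(2)
print('blade',med(-100,-75,122,131),med(-70,-57,122,131),'ledge',med(-60,-40,100,115),med(-60,-40,145,160))
hplan(-129,127.5,94.5)
E
```

```text
time: 6.0
position: [0.5157, 0.1224, 0.0987]
tool_rot: [-3.138, 0.149, -0.001]
ft_force: [0.8, -0.7, -1.4]
t 6.0 pos [515.7 122.4  98.7] F [ 0.8 -0.7 -1.4] w 20.0 gf 30.0
R [[0.995, -0.095, 0.0], [-0.095, -0.995, 0.0], [0.0, -0.0, -1.0]]
blade (865, np.float64(82.27)) (490, np.float64(82.25)) ledge (1130, np.float64(71.22)) (1119, np.float64(71.16))
to (np.float64(550.0), np.float64(118.6), 94.5, -5.3) rel [34.3  0.8  4.5] turn -0.03 | yaw now -5.44 rows>= 0.6
```

```bash
python3 -m crank '[{"tx":0,"ty":0.8,"tz":4,"turn":0},{"tx":0,"ty":0.8,"tz":4,"turn":0},{"tx":18,"ty":0.8,"tz":4,"turn":0},{"tx":35,"ty":0.8,"tz":4,"turn":0},{"tx":35,"ty":0.8,"tz":4,"turn":0}]'|head -4
python3 - <<'E'
from h import *
s=st(); im,d=snap('wrist','w5.png'); Q=cloud('wrist',d)
c,sn=np.cos(np.radians(HY)),np.sin(np.radians(HY)); Rz=np.array([[c,-sn],[sn,c]])
q=np.dstack([(Q[...,:2]*1e3-HO)@Rz,Q[...,2]*1e3]).reshape(-1,3)
def med(x0,x1,y0,y1,z0=40,z1=120):
    k=q[(q[:,0]>x0)&(q[:,0]<x1)&(q[:,1]>y0)&(q[:,1]<y1)&(q[:,2]>z0)&(q[:,2]<z1)]; return len(k),np.median(k[:,2]).round(2)
print('blade',med(-80,-65,122,131),med(-60,-45,122,131),'ledge',med(-60,-40,100,115),med(-60,-40,145,160))
hplan(-129,127.5,94.5)
E
```

```text
time: 6.68
position: [0.5513, 0.1183, 0.0944]
tool_rot: [3.138, -0.15, 0.002]
ft_force: [-0.5, -0.9, -1.2]
t 6.67 pos [551.3 118.3  94.4] F [-0.5 -0.9 -1.2] w 19.7 gf 30.0
R [[0.995, -0.095, 0.001], [-0.095, -0.995, -0.0], [0.001, 0.0, -1.0]]
blade (477, np.float64(77.32)) (500, np.float64(77.2)) ledge (1062, np.float64(70.42)) (1059, np.float64(70.38))
to (np.float64(550.0), np.float64(118.6), 94.5, -5.3) rel [-0.3 -0.1 -0.4] turn -0.03 | yaw now -5.45 rows>= 0.0
```

```bash
python3 -m crank '[{"tx":0,"ty":0,"tz":3,"turn":0},{"tx":0,"ty":0,"tz":6,"turn":0},{"tx":0,"ty":0,"tz":9,"turn":0},{"tx":0,"ty":0,"tz":11,"turn":0},{"tx":0,"ty":0,"tz":11,"turn":0}]'
cat >> h.py <<'E'
def look(f,yb):
    s=st(); im,d=snap('wrist',f); Q=cloud('wrist',d)
    c,sn=np.cos(np.radians(HY)),np.sin(np.radians(HY)); Rz=np.array([[c,-sn],[sn,c]])
    q=np.dstack([(Q[...,:2]*1e3-HO)@Rz,Q[...,2]*1e3]).reshape(-1,3)
    q[:,1]-=yb
    for x in range(-120,20,8):
        k=q[(np.abs(q[:,0]-x)<4)&(np.abs(q[:,1])<5)&(q[:,2]>20)&(q[:,2]<150)]
        e=q[(np.abs(q[:,0]-x)<4)&(np.abs(np.abs(q[:,1])-16)<3)&(q[:,2]>20)&(q[:,2]<150)]
        print(x,len(k),'bar',np.median(k[:,2]).round(1) if len(k)>5 else '-', 'side',np.median(e[:,2]).round(1) if len(e)>5 else '-')
    p=(np.array(s['position'][:2])*1e3-HO)@Rz; print('TCP in holder',p.round(1))
    return q
E
python3 -c "
from h import *
look('w6.png',127.5)"
```

```text
time: 7.35
position: [0.5499, 0.1189, 0.0847]
tool_rot: [-3.137, 0.149, 0.002]
ft_force: [-6.7, -0.9, 13.1]
grip_width: 0.227
grip_force: 30.0
t 7.35 pos [549.9 118.9  84.7] F [-6.7 -0.9 13.1] w 19.8 gf 30.0
R [[0.996, -0.095, -0.001], [-0.095, -0.996, 0.001], [-0.001, -0.001, -1.0]]
-120 254 bar 84.5 side 95.4
-112 264 bar 85.5 side 144.4
-104 293 bar 86.5 side 149.1
-96 418 bar 88.6 side 146.0
-88 439 bar 82.5 side 145.4
-80 282 bar 74.2 side -
-72 299 bar 75.0 side 71.0
-64 314 bar 76.0 side 70.8
-56 349 bar 76.8 side 70.7
-48 353 bar 77.7 side 70.9
-40 376 bar 78.7 side 70.8
-32 691 bar 94.5 side 91.6
-24 584 bar 102.8 side 102.8
-16 475 bar 103.0 side 102.8
-8 0 bar - side -
0 0 bar - side -
8 0 bar - side -
16 0 bar - side -
TCP in holder [-129.2  127.8]
```

```bash
python3 -m crank '[{"tx":0,"ty":0,"tz":3,"turn":0},{"tx":0,"ty":0,"tz":6,"turn":0},{"tx":0,"ty":0,"tz":9,"turn":0},{"tx":0,"ty":0,"tz":11,"turn":0},{"tx":0,"ty":0,"tz":11,"turn":0}]'
python3 -c "
from h import *
look('w7.png',127.5)"
```

```text
time: 8.02
position: [0.5509, 0.1188, 0.0732]
tool_rot: [-3.137, 0.149, -0.002]
ft_force: [-2.3, -1.1, 6.6]
grip_width: 0.231
grip_force: 30.0
t 8.03 pos [550.9 118.8  73.2] F [-2.3 -1.1  6.6] w 20.1 gf 30.0
R [[0.996, -0.095, 0.002], [-0.095, -0.996, 0.001], [0.001, -0.001, -1.0]]
-120 236 bar 76.1 side 83.4
-112 262 bar 78.5 side 132.9
-104 512 bar 82.2 side 147.4
-96 1091 bar 139.6 side 146.9
-88 480 bar 75.1 side 140.8
-80 314 bar 72.4 side -
-72 343 bar 74.6 side 70.6
-64 376 bar 77.0 side 70.7
-56 404 bar 79.2 side 70.6
-48 442 bar 81.4 side 70.7
-40 496 bar 83.8 side 70.8
-32 1038 bar 102.2 side 101.4
-24 808 bar 111.0 side 110.9
-16 95 bar 110.8 side 110.8
-8 0 bar - side -
0 0 bar - side -
8 0 bar - side -
16 0 bar - side -
TCP in holder [-128.1  127.8]
```

```bash
python3 -m crank '[{"tx":0,"ty":0,"tz":3,"turn":0},{"tx":0,"ty":0,"tz":5,"turn":0},{"tx":0,"ty":0,"tz":6,"turn":0},{"tx":0,"ty":0,"tz":6,"turn":0}]'
python3 -c "
from h import *
look('w8.png',127.5)"
```

```text
time: 8.57
position: [0.5516, 0.1187, 0.0677]
tool_rot: [-3.137, 0.149, -0.004]
ft_force: [-2.2, -1.1, 7.3]
grip_width: 0.228
grip_force: 30.0
t 8.57 pos [551.6 118.7  67.7] F [-2.2 -1.1  7.3] w 19.8 gf 30.0
R [[0.995, -0.095, 0.003], [-0.095, -0.995, 0.001], [0.003, -0.001, -1.0]]
-120 229 bar 71.9 side 78.8
-112 260 bar 74.8 side 124.0
-104 896 bar 144.8 side 142.6
-96 1217 bar 134.3 side 141.6
-88 461 bar 72.0 side 135.8
-80 319 bar 71.3 side -
-72 365 bar 74.5 side 70.9
-64 410 bar 77.4 side 70.8
-56 441 bar 80.5 side 70.7
-48 487 bar 83.5 side 70.8
-40 554 bar 86.6 side 70.8
-32 1257 bar 107.1 side 105.8
-24 791 bar 114.7 side 114.6
-16 0 bar - side -
-8 0 bar - side -
0 0 bar - side -
8 0 bar - side -
16 0 bar - side -
TCP in holder [-127.4  127.8]
```

View pics/w8.png

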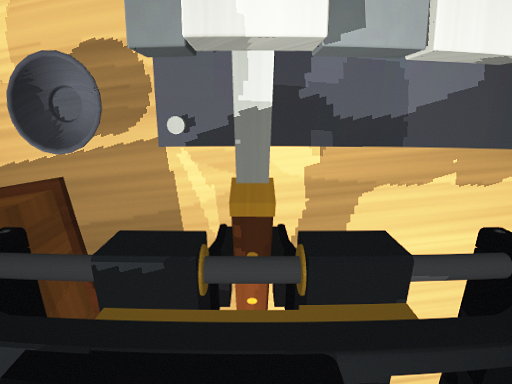

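```bash
python3 -m crank '[{"tx":-25,"ty":0,"tz":0,"turn":0},{"tx":-50,"ty":0,"tz":0,"turn":0},{"tx":-70,"ty":10,"tz":0,"turn":0},{"tx":-71,"ty":50,"tz":0,"turn":0},{"tx":-71,"ty":85,"tz":0,"turn":0}]' |head -4
python3 -m crank '[{"tx":0,"ty":0,"tz":20,"turn":0},{"tx":0,"ty":0,"tz":32,"turn":0},{"tx":0,"ty":0,"tz":40,"turn":0},{"tx":0,"ty":0,"tz":46,"turn":0},{"tx":0,"ty":0,"tz":46.5,"turn":0}]'
python3 - <<'E'
from h import *
q=look('w9.png',42.5)
k=q[(np.abs(q[:,1]-85)<10)&(q[:,2]>95)&(np.abs(q[:,0])<45)]; print('die1 top',len(k),np.median(k[:,2]) if len(k) else '')
hplan(-197,42.5,21)
E
```

```text
time: 9.25
position: [0.4711, 0.04, 0.0658]
tool_rot: [-3.138, 0.147, -0.001]
ft_force: [0.6, 0.0, -1.1]
time: 9.88
position: [0.472, 0.0413, 0.0197]
tool_rot: [-3.138, 0.148, -0.001]
ft_force: [2.5, 0.2, 4.2]
grip_width: 0.228
grip_force: 30.0
t 9.88 pos [472.   41.3  19.7] F [2.5 0.2 4.2] w 19.9 gf 30.0
R [[0.996, -0.094, 0.0], [-0.094, -0.996, 0.0], [0.0, -0.0, -1.0]]
-120 0 bar - side -
-112 0 bar - side -
-104 0 bar - side -
-96 0 bar - side -
-88 0 bar - side -
-80 0 bar - side -
-72 0 bar - side -
-64 0 bar - side -
-56 0 bar - side -
-48 0 bar - side -
-40 0 bar - side -
-32 0 bar - side -
-24 0 bar - side -
-16 0 bar - side -
-8 0 bar - side -
0 0 bar - side -
8 0 bar - side -
16 0 bar - side -
TCP in holder [-199.6   43.3]
die1 top 0 
to (np.float64(474.5), np.float64(40.2), 21, -5.3) rel [ 2.7  0.8 -1.3] turn -0.02 | yaw now -5.41 rows>= 0.0
```

```bash
python3 -m crank '[{"tx":0,"ty":0,"tz":-50,"turn":0},{"tx":20,"ty":1,"tz":-80,"turn":0},{"tx":36,"ty":1,"tz":-80,"turn":0},{"tx":36,"ty":1,"tz":-80,"turn":0}]' |head -4
python3 - <<'E'
from h import *
q=look('w10.png',42.5)
for y in (0,85,-85):
  k=q[(np.abs(q[:,1]-y)<10)&(q[:,2]>85)&(q[:,0]<45)&(q[:,0]>-32)]; print('die top',y,len(k),np.median(k[:,2]) if len(k) else '')
E
```

```text
time: 10.42
position: [0.5066, 0.0362, 0.0982]
tool_rot: [3.137, -0.149, -0.004]
ft_force: [-1.1, -0.5, -2.4]
t 10.43 pos [506.6  36.2  98.2] F [-1.1 -0.5 -2.4] w 20.0 gf 30.0
R [[0.995, -0.095, -0.003], [-0.095, -0.995, -0.001], [-0.003, 0.001, -1.0]]
-120 282 bar 85.4 side -
-112 294 bar 85.5 side -
-104 300 bar 85.8 side -
-96 319 bar 85.8 side -
-88 336 bar 86.1 side -
-80 339 bar 86.3 side -
-72 349 bar 86.4 side 59.3
-64 370 bar 86.7 side 70.2
-56 212 bar 86.8 side 70.0
-48 293 bar 70.1 side 70.1
-40 316 bar 70.1 side 70.0
-32 37 bar 70.0 side 69.7
-24 0 bar - side -
-16 0 bar - side -
-8 0 bar - side -
0 0 bar - side -
8 0 bar - side -
16 0 bar - side -
TCP in holder [-164.6   41.4]
die top 0 0 
die top 85 0 
die top -85 0
```

```bash
python3 -m crank '[{"tx":0,"ty":-1,"tz":9.5,"turn":0},{"tx":0,"ty":-1,"tz":9.5,"turn":0},{"tx":18,"ty":-1,"tz":9.5,"turn":0},{"tx":37,"ty":-1,"tz":9.5,"turn":0},{"tx":37,"ty":-1,"tz":9.5,"turn":0}]' |head -4
python3 - <<'E'
from h import *
q=look('w11.png',42.5)
E
```

```text
time: 11.1
position: [0.5446, 0.0335, 0.0897]
tool_rot: [3.137, -0.149, -0.001]
ft_force: [-0.6, 0.3, -1.3]
t 11.1 pos [544.6  33.5  89.7] F [-0.6  0.3 -1.3] w 19.8 gf 30.0
R [[0.995, -0.095, -0.0], [-0.095, -0.995, -0.001], [-0.0, 0.001, -1.0]]
-120 266 bar 91.2 side 99.8
-112 273 bar 91.4 side 141.3
-104 292 bar 91.7 side -
-96 314 bar 92.3 side 147.3
-88 450 bar 91.9 side 147.5
-80 283 bar 77.4 side -
-72 292 bar 77.6 side 70.6
-64 316 bar 77.9 side 70.5
-56 319 bar 78.1 side 70.5
-48 339 bar 78.1 side 70.5
-40 337 bar 78.6 side 70.5
-32 610 bar 100.0 side 98.4
-24 493 bar 101.5 side 101.5
-16 529 bar 101.5 side 101.5
-8 152 bar 101.2 side 101.4
0 0 bar - side -
8 0 bar - side -
16 0 bar - side -
TCP in holder [-126.5   42.3]
```

```bash
python3 -m crank '[{"tx":0,"ty":0,"tz":4,"turn":0},{"tx":0,"ty":0,"tz":8,"turn":0},{"tx":0,"ty":0,"tz":12,"turn":0},{"tx":0,"ty":0,"tz":15,"turn":0},{"tx":0,"ty":0,"tz":15,"turn":0}]' |sed -n 2,4p
python3 -m crank '[{"tx":0,"ty":0,"tz":3,"turn":0},{"tx":0,"ty":0,"tz":6,"turn":0},{"tx":0,"ty":0,"tz":9,"turn":0},{"tx":0,"ty":0,"tz":10.5,"turn":0},{"tx":0,"ty":0,"tz":10.5,"turn":0}]' |sed -n 2,4p
python3 - <<'E'
from h import *
q=look('w12.png',42.5)
E
```

```text
position: [0.544, 0.0339, 0.0767]
tool_rot: [-3.137, 0.149, 0.0]
ft_force: [-4.7, -0.6, 10.7]
position: [0.5451, 0.0338, 0.066]
tool_rot: [-3.137, 0.149, -0.004]
ft_force: [-1.1, -0.2, 7.7]
t 12.4 pos [545.1  33.8  66. ] F [-1.1 -0.2  7.7] w 20.0 gf 30.0
R [[0.995, -0.095, 0.002], [-0.095, -0.995, 0.001], [0.002, -0.001, -1.0]]
-120 209 bar 72.9 side 101.0
-112 256 bar 75.6 side 80.3
-104 877 bar 143.9 side 141.6
-96 1280 bar 133.0 side 139.9
-88 505 bar 74.6 side 135.0
-80 341 bar 71.7 side -
-72 361 bar 74.5 side 70.7
-64 401 bar 77.5 side 70.9
-56 455 bar 80.4 side 70.8
-48 507 bar 83.3 side 70.8
-40 572 bar 86.2 side 70.9
-32 1265 bar 107.6 side 106.3
-24 913 bar 114.5 side 114.5
-16 0 bar - side -
-8 0 bar - side -
0 0 bar - side -
8 0 bar - side -
16 0 bar - side -
TCP in holder [-126.1   42.6]
```

Second die is up (head top 114.5). Retreat, re-level on the bench, and go to the third bore.

```bash
python3 -m crank '[{"tx":-25,"ty":0,"tz":0,"turn":0},{"tx":-50,"ty":0,"tz":0,"turn":0},{"tx":-72,"ty":10,"tz":0,"turn":0},{"tx":-74,"ty":50,"tz":0,"turn":0},{"tx":-74,"ty":85,"tz":0,"turn":0}]' |sed -n 2,4p
python3 -m crank '[{"tx":0,"ty":0,"tz":20,"turn":0},{"tx":0,"ty":0,"tz":32,"turn":0},{"tx":0,"ty":0,"tz":40,"turn":0},{"tx":0,"ty":0,"tz":45.5,"turn":0},{"tx":0,"ty":0,"tz":46,"turn":0}]'|sed -n 2,4p
python3 -m crank '[{"tx":0,"ty":0,"tz":-50,"turn":0},{"tx":20,"ty":0,"tz":-75,"turn":0},{"tx":36,"ty":0,"tz":-75,"turn":0},{"tx":36,"ty":0,"tz":-75,"turn":0}]' |sed -n 2,4p
python3 - <<'E'
from h import *
q=look('w13.png',-42.5)
E
```

```text
position: [0.4616, -0.0443, 0.0644]
tool_rot: [-3.137, 0.147, 0.0]
ft_force: [0.8, 0.6, -1.8]
position: [0.464, -0.0433, 0.0194]
tool_rot: [-3.138, 0.148, -0.003]
ft_force: [1.7, -0.8, 8.2]
position: [0.4981, -0.0467, 0.0931]
tool_rot: [3.138, -0.148, -0.003]
ft_force: [-0.3, 0.3, -2.3]
t 14.2 pos [498.1 -46.7  93.1] F [-0.3  0.3 -2.3] w 19.6 gf 30.0
R [[0.996, -0.094, -0.002], [-0.094, -0.996, -0.0], [-0.002, 0.0, -1.0]]
-120 289 bar 85.2 side -
-112 304 bar 85.6 side -
-104 336 bar 86.2 side -
-96 354 bar 86.7 side -
-88 365 bar 87.2 side -
-80 368 bar 87.8 side -
-72 388 bar 88.2 side 59.9
-64 412 bar 88.8 side 70.2
-56 172 bar 89.2 side 70.1
-48 333 bar 70.0 side 70.1
-40 277 bar 70.0 side 70.0
-32 0 bar - side -
-24 0 bar - side -
-16 0 bar - side -
-8 0 bar - side -
0 0 bar - side -
8 0 bar - side -
16 0 bar - side -
TCP in holder [-165.5  -41.9]
```

```bash
python3 -m crank '[{"tx":-30,"ty":0,"tz":0,"turn":0},{"tx":-36,"ty":0,"tz":50,"turn":0},{"tx":-36,"ty":0,"tz":71,"turn":0},{"tx":-36,"ty":0,"tz":72,"turn":0}]' |sed -n 2,4p
python3 -m crank '[{"tx":0,"ty":0,"tz":0,"turn":0},{"tx":0,"ty":0,"tz":0,"turn":0},{"tx":0,"ty":0,"tz":0,"turn":0}]' 30 |sed -n 2,6p
python3 -m crank '[{"tx":0,"ty":0,"tz":0,"turn":0},{"tx":0,"ty":0,"tz":0,"turn":0},{"tx":0,"ty":0,"tz":0,"turn":0},{"tx":0,"ty":0,"tz":0,"turn":0}]' 10 30 |sed -n 2,6p
python3 -m crank '[{"tx":0,"ty":0,"tz":-50,"turn":0},{"tx":20,"ty":0,"tz":-75,"turn":0},{"tx":36,"ty":0,"tz":-75,"turn":0},{"tx":36,"ty":0,"tz":-75,"turn":0}]' |sed -n 2,4p
python3 - <<'E'
from h import *
q=look('w14.png',-42.5)
E
```

```text
position: [0.4601, -0.0436, 0.0201]
tool_rot: [3.138, -0.149, -0.007]
ft_force: [0.8, 0.2, -0.8]
position: [0.4627, -0.0437, 0.0219]
tool_rot: [-3.138, 0.149, -0.001]
ft_force: [-0.0, 0.0, -0.2]
grip_width: 0.336
grip_force: 0.0
position: [0.4627, -0.0438, 0.0218]
tool_rot: [-3.138, 0.149, -0.0]
ft_force: [0.1, -0.6, 1.7]
grip_width: 0.224
grip_force: 30.0
position: [0.499, -0.0473, 0.0966]
tool_rot: [3.137, -0.149, 0.0]
ft_force: [-0.2, 0.2, -2.3]
t 16.12 pos [499.  -47.3  96.6] F [-0.2  0.2 -2.3] w 19.9 gf 30.0
R [[0.996, -0.095, 0.0], [-0.095, -0.996, -0.001], [0.0, 0.001, -1.0]]
-120 282 bar 79.0 side -
-112 282 bar 79.0 side -
-104 284 bar 78.9 side -
-96 301 bar 78.8 side -
-88 289 bar 78.7 side -
-80 319 bar 78.8 side -
-72 320 bar 78.7 side 60.8
-64 335 bar 78.8 side 70.0
-56 247 bar 70.3 side 70.0
-48 315 bar 70.0 side 70.0
-40 329 bar 70.0 side 69.9
-32 27 bar 69.7 side 69.9
-24 0 bar - side -
-16 0 bar - side -
-8 0 bar - side -
0 0 bar - side -
8 0 bar - side -
16 0 bar - side -
TCP in holder [-164.5  -42.4]
```

```bash
python3 -m crank '[{"tx":0,"ty":0,"tz":1.8,"turn":0},{"tx":18,"ty":0,"tz":1.8,"turn":0},{"tx":30,"ty":0,"tz":1.8,"turn":0},{"tx":41,"ty":0,"tz":1.8,"turn":0},{"tx":41,"ty":0,"tz":1.8,"turn":0}]' |sed -n 2,4p
python3 -m crank '[{"tx":0,"ty":0,"tz":4,"turn":0},{"tx":0,"ty":0,"tz":8,"turn":0},{"tx":0,"ty":0,"tz":12,"turn":0},{"tx":0,"ty":0,"tz":15,"turn":0},{"tx":0,"ty":0,"tz":15,"turn":0}]' |sed -n 2,4p
python3 -m crank '[{"tx":0,"ty":0,"tz":3,"turn":0},{"tx":0,"ty":0,"tz":6,"turn":0},{"tx":0,"ty":0,"tz":9,"turn":0},{"tx":0,"ty":0,"tz":10.5,"turn":0},{"tx":0,"ty":0,"tz":10.5,"turn":0}]' |sed -n 2,4p
python3 - <<'E'
from h import *
q=look('w15.png',-42.5)
E
```

```text
position: [0.5397, -0.0513, 0.0947]
tool_rot: [3.137, -0.149, -0.0]
ft_force: [0.2, -0.3, -1.6]
position: [0.5391, -0.0512, 0.0814]
tool_rot: [-3.137, 0.149, 0.0]
ft_force: [-5.5, 0.5, 12.5]
position: [0.5401, -0.0513, 0.0706]
tool_rot: [-3.137, 0.149, -0.003]
ft_force: [-2.3, -0.4, 7.8]
t 18.05 pos [540.1 -51.3  70.6] F [-2.3 -0.4  7.8] w 19.8 gf 30.0
R [[0.995, -0.095, 0.002], [-0.095, -0.995, 0.001], [0.002, -0.001, -1.0]]
-120 175 bar 73.1 side 111.0
-112 239 bar 75.6 side 81.2
-104 331 bar 79.3 side 143.1
-96 1105 bar 138.7 side 145.0
-88 887 bar 82.7 side 141.1
-80 306 bar 71.6 side -
-72 325 bar 74.5 side 70.7
-64 371 bar 77.5 side 70.9
-56 434 bar 80.3 side 70.8
-48 437 bar 83.2 side 70.7
-40 520 bar 86.2 side 70.7
-32 1071 bar 108.6 side 106.1
-24 920 bar 114.6 side 114.6
-16 429 bar 114.6 side 114.6
-8 0 bar - side -
0 0 bar - side -
8 0 bar - side -
16 0 bar - side -
TCP in holder [-123.2  -42.6]
```

```bash
python3 -m crank '[{"tx":-25,"ty":0,"tz":0,"turn":0},{"tx":-50,"ty":0,"tz":0,"turn":0},{"tx":-74,"ty":10,"tz":0,"turn":0},{"tx":-77,"ty":50,"tz":0,"turn":0},{"tx":-77,"ty":85,"tz":0,"turn":0}]' |sed -n 2,4p
python3 -m crank '[{"tx":0,"ty":0,"tz":20,"turn":0},{"tx":0,"ty":0,"tz":32,"turn":0},{"tx":0,"ty":0,"tz":40,"turn":0},{"tx":0,"ty":0,"tz":47,"turn":0},{"tx":0,"ty":0,"tz":48,"turn":0}]'|sed -n 2,4p
python3 -m crank '[{"tx":0,"ty":0,"tz":0,"turn":0},{"tx":0,"ty":0,"tz":0,"turn":0},{"tx":0,"ty":0,"tz":0,"turn":0}]' 30 |sed -n 2,2p
python3 -m crank '[{"tx":0,"ty":0,"tz":0,"turn":0},{"tx":0,"ty":0,"tz":0,"turn":0},{"tx":0,"ty":0,"tz":0,"turn":0},{"tx":0,"ty":0,"tz":0,"turn":0}]' 10 30 |sed -n 2,6p
python3 -m crank '[{"tx":0,"ty":0,"tz":-50,"turn":0},{"tx":20,"ty":0,"tz":-75,"turn":0},{"tx":36,"ty":0,"tz":-75,"turn":0},{"tx":36,"ty":0,"tz":-75,"turn":0}]' |sed -n 2,4p
python3 - <<'E'
from h import *
q=look('w16.png',-127.5)
k=q[(np.abs(q[:,1])<6)&(q[:,0]<-40)&(q[:,0]>-90)&(q[:,2]>76)]; print('tip',np.percentile(k[:,0],99.5),'y',np.median(k[:,1]))
E
```

```text
position: [0.4537, -0.1289, 0.0691]
tool_rot: [-3.137, 0.147, -0.001]
ft_force: [0.8, 0.7, -2.0]
position: [0.455, -0.128, 0.0213]
tool_rot: [-3.138, 0.148, -0.0]
ft_force: [3.0, -0.3, 3.5]
position: [0.4539, -0.1283, 0.0211]
position: [0.4545, -0.1284, 0.0213]
tool_rot: [-3.138, 0.149, 0.0]
ft_force: [-1.2, 0.4, 0.0]
grip_width: 0.224
grip_force: 30.0
position: [0.4911, -0.1318, 0.0964]
tool_rot: [3.137, -0.148, 0.001]
ft_force: [-1.1, 0.0, -1.6]
t 20.73 pos [ 491.1 -131.8   96.4] F [-1.1  0.  -1.6] w 19.4 gf 30.0
R [[0.996, -0.094, 0.0], [-0.094, -0.996, -0.001], [0.0, 0.001, -1.0]]
-120 268 bar 79.3 side -
-112 283 bar 79.2 side -
-104 285 bar 79.2 side -
-96 303 bar 79.1 side -
-88 304 bar 79.1 side -
-80 303 bar 79.1 side -
-72 317 bar 79.0 side 61.8
-64 332 bar 79.1 side 70.1
-56 245 bar 70.4 side 70.0
-48 306 bar 70.0 side 70.0
-40 317 bar 70.0 side 70.0
-32 21 bar 69.6 side 69.5
-24 0 bar - side -
-16 0 bar - side -
-8 0 bar - side -
0 0 bar - side -
8 0 bar - side -
16 0 bar - side -
TCP in holder [-164.6 -127.3]
tip -58.524151227986536 y 0.01911269666229032
```

```bash
python3 -m crank '[{"tx":0,"ty":0,"tz":2,"turn":0},{"tx":18,"ty":0,"tz":2,"turn":0},{"tx":30,"ty":0,"tz":2,"turn":0},{"tx":42,"ty":0,"tz":2,"turn":0},{"tx":42,"ty":0,"tz":2,"turn":0}]' |sed -n 2,4p
python3 -m crank '[{"tx":0,"ty":0,"tz":4,"turn":0},{"tx":0,"ty":0,"tz":8,"turn":0},{"tx":0,"ty":0,"tz":12,"turn":0},{"tx":0,"ty":0,"tz":15,"turn":0},{"tx":0,"ty":0,"tz":15,"turn":0}]' |sed -n 2,4p
python3 -m crank '[{"tx":0,"ty":0,"tz":3,"turn":0},{"tx":0,"ty":0,"tz":6,"turn":0},{"tx":0,"ty":0,"tz":9,"turn":0},{"tx":0,"ty":0,"tz":10.5,"turn":0},{"tx":0,"ty":0,"tz":10.5,"turn":0}]' |sed -n 2,4p
python3 - <<'E'
from h import *
q=look('w17.png',-127.5)
E
```

```text
position: [0.5328, -0.136, 0.0942]
tool_rot: [3.137, -0.149, -0.0]
ft_force: [-0.2, 0.0, -1.6]
position: [0.5321, -0.1361, 0.081]
tool_rot: [-3.137, 0.15, -0.0]
ft_force: [-5.8, 1.0, 12.5]
position: [0.533, -0.1361, 0.0703]
tool_rot: [-3.137, 0.149, -0.004]
ft_force: [-3.0, 0.5, 8.9]
t 22.65 pos [ 533.  -136.1   70.3] F [-3.   0.5  8.9] w 19.5 gf 30.0
R [[0.995, -0.095, 0.002], [-0.095, -0.995, 0.0], [0.002, -0.001, -1.0]]
-120 139 bar 73.2 side 109.3
-112 240 bar 75.7 side 80.7
-104 271 bar 78.7 side 135.5
-96 1065 bar 138.5 side 144.8
-88 1016 bar 85.2 side 141.2
-80 311 bar 71.6 side -
-72 329 bar 74.5 side 70.7
-64 370 bar 77.4 side 70.7
-56 426 bar 80.4 side 70.9
-48 449 bar 83.2 side 70.8
-40 508 bar 86.3 side 70.8
-32 1064 bar 109.5 side 107.8
-24 930 bar 115.1 side 114.9
-16 493 bar 115.1 side 115.0
-8 0 bar - side -
0 0 bar - side -
8 0 bar - side -
16 0 bar - side -
TCP in holder [-122.4 -127.7]
```

```bash
python3 -m crank '[{"tx":-25,"ty":0,"tz":0,"turn":0},{"tx":-60,"ty":0,"tz":0,"turn":0},{"tx":-80,"ty":20,"tz":-40,"turn":0},{"tx":-80,"ty":60,"tz":-75,"turn":0},{"tx":-80,"ty":90,"tz":-75,"turn":0}]' |sed -n 2,4p
python3 - <<'E'
from h import *
im,d=snap('top','t1.png'); Q=cloud('top',d)
c,sn=np.cos(np.radians(HY)),np.sin(np.radians(HY)); Rz=np.array([[c,-sn],[sn,c]])
q=np.dstack([(Q[...,:2]*1e3-HO)@Rz,Q[...,2]*1e3]).reshape(-1,3)
for y in (-127.5,-42.5,42.5,127.5):
    k=q[(np.abs(q[:,1]-y)<15)&(np.abs(q[:,0])<28)]; r=q[(np.abs(q[:,1]-y)<40)&(np.abs(q[:,0])<45)&(q[:,2]>108)]
    print(y,np.median(k[:,2]).round(1),'head c',r[:,:2].mean(0).round(1),len(r))
# mat by colour in initial picture
im=cv2.imread('pics/top0.png'); hsv=cv2.cvtColor(im,cv2.COLOR_BGR2HSV); Qt=np.load('top0.npy')
print(hsv[190:240:10,355:385:10].reshape(-1,3).tolist(), hsv[190:240:10,335].tolist())
z=Qt[170:255,335:400,2]*1e3; print('z mat',np.nanmedian(z[20:60,20:40]),'z out',np.nanmedian(z[:, :8]))
m=(Qt[...,2]>.0016)&(Qt[...,2]<.006)&(Qt[...,0]>.28)&(Qt[...,0]<.6)&(Qt[...,1]<-.28)&(Qt[...,1]>-.46)
print(cv2.minAreaRect((Qt[m][:,:2]*1e3).astype(np.float32)),m.sum())
st()
E
```

```text
position: [0.4454, -0.2196, 0.1465]
tool_rot: [-3.137, 0.149, -0.01]
ft_force: [-0.1, 1.0, -2.3]
-127.5 114.5 head c [  -2.  -125.9] 277
-42.5 114.5 head c [ -2.2 -43.8] 263
42.5 114.1 head c [-1.9 41. ] 266
127.5 113.8 head c [ -1.7 126.1] 267
[[14, 127, 153], [15, 131, 136], [14, 127, 163], [14, 126, 123], [14, 128, 163], [15, 129, 154], [14, 127, 156], [15, 127, 144], [14, 127, 155], [15, 129, 105], [14, 129, 97], [15, 127, 137], [14, 127, 90], [15, 129, 101], [15, 129, 95]] [[17, 111, 167], [16, 113, 167], [16, 112, 168], [16, 110, 118], [16, 110, 125]]
z mat 2.641636428909244 z out -0.4592965844950614
((440.08660888671875, -369.99957275390625), (319.7715759277344, 179.91958618164062), 0.019584519788622856) 1849
t 23.38 pos [ 443.5 -223.8  145.5] F [-0.9 -2.4 -1.4] w 19.6 gf 30.0
R [[0.995, -0.099, 0.004], [-0.099, -0.995, -0.003], [0.005, 0.002, -1.0]]
```

```bash
python3 - <<'E'
from h import *
im=cv2.imread('pics/top0.png'); hsv=cv2.cvtColor(im,cv2.COLOR_BGR2HSV); Qt=np.load('top0.npy')
m=((hsv[...,1]>120)&(hsv[...,1]<140)&(hsv[...,0]<=15)).astype(np.uint8); m[:165]=0;m[260:]=0;m[:,:335]=0;m[:,405:]=0
m=cv2.morphologyEx(m,cv2.MORPH_CLOSE,np.ones((5,5)));m=cv2.morphologyEx(m,cv2.MORPH_OPEN,np.ones((7,7)))
q=Qt[m>0][:,:2]*1e3; q=q[~np.isnan(q).any(1)]; r=cv2.minAreaRect(q.astype(np.float32)); print(len(q),r)
c,(w,h),a=r
plan(c[0],c[1],100,-5)
E
```

```text
2785 ((444.82073974609375, -373.2280578613281), (240.31405639648438, 140.7704315185547), 3.781484842300415)
to (444.82073974609375, -373.2280578613281, 100, -5) rel [ 15.9 148.5  45.9] turn -0.14 | yaw now -5.71 rows>= 2.5
```

```bash
python3 -m crank '[{"tx":-2,"ty":55,"tz":0,"turn":-1},{"tx":-5.9,"ty":110,"tz":10,"turn":-1.9},{"tx":-5.9,"ty":152,"tz":45,"turn":-1.9},{"tx":-5.9,"ty":152,"tz":70,"turn":-1.9},{"tx":-5.9,"ty":152,"tz":70,"turn":-1.9}]' |sed -n 2,4p
python3 -m crank '[{"tx":0,"ty":0,"tz":20,"turn":0},{"tx":0,"ty":0,"tz":36,"turn":0},{"tx":0,"ty":0,"tz":45,"turn":0},{"tx":0,"ty":0,"tz":50.5,"turn":0},{"tx":0,"ty":0,"tz":50.5,"turn":0}]' |sed -n 2,4p
```

```text
position: [0.4216, -0.3674, 0.0713]
tool_rot: [-3.137, -0.109, 0.008]
ft_force: [-0.3, -0.3, -1.1]
position: [0.4238, -0.3686, 0.0233]
tool_rot: [3.14, 0.112, -0.0]
ft_force: [0.6, -0.2, 0.2]
```

```bash
python3 -m crank '[{"tx":0,"ty":0,"tz":0,"turn":0},{"tx":0,"ty":0,"tz":0,"turn":0},{"tx":0,"ty":0,"tz":0,"turn":0},{"tx":0,"ty":0,"tz":-60,"turn":0},{"tx":0,"ty":0,"tz":-120,"turn":0}]' 45 |sed -n 2,4p
python3 -m crank '[{"tx":0,"ty":0,"tz":-60,"turn":0},{"tx":20,"ty":-50,"tz":-70,"turn":0.5},{"tx":50,"ty":-100,"tz":-70,"turn":1},{"tx":80,"ty":-150,"tz":-70,"turn":1.5},{"tx":105,"ty":-200,"tz":-70,"turn":1.8}]' 60 |sed -n 2,4p
python3 - <<'E'
from h import *
st(); w=hw(-2,127.5); plan(*w.round(1),200,HY)
im,d=snap('top','t2.png'); Q=cloud('top',d)
m=(Q[...,2]>.007)&(Q[...,2]<.04)&(Q[...,0]>.3)&(Q[...,0]<.6)&(Q[...,1]<-.31)&(Q[...,1]>-.44)
r=cv2.minAreaRect((Q[m][:,:2]*1e3).astype(np.float32)); print('bar on mat',m.sum(),r,np.nanmax(Q[m][:,2]))
E
```

```text
position: [0.4231, -0.3683, 0.1441]
tool_rot: [-3.139, -0.111, 0.003]
ft_force: [1.2, 0.1, 1.1]
position: [0.5149, -0.1598, 0.2136]
tool_rot: [-3.138, 0.137, -0.001]
ft_force: [0.7, -0.4, 0.7]
t 25.88 pos [ 514.9 -159.8  213.6] F [ 0.7 -0.4  0.7] w 59.8 gf 0.0
R [[0.996, -0.087, 0.001], [-0.087, -0.996, 0.0], [0.001, -0.001, -1.0]]
to (np.float64(676.5), np.float64(106.8), 200, -5.3) rel [ 137.8 -279.6   13.8] turn 0.06 | yaw now -4.98 rows>= 5.0
bar on mat 397 ((459.75250244140625, -375.4286193847656), (271.92022705078125, 128.24571228027344), 0.09277689456939697) 0.03141121358324539
```

```bash
python3 -m crank '[{"tx":13,"ty":-56,"tz":0,"turn":0},{"tx":26,"ty":-112,"tz":0,"turn":0},{"tx":39,"ty":-168,"tz":0,"turn":0},{"tx":52,"ty":-224,"tz":0,"turn":0},{"tx":65,"ty":-280,"tz":0,"turn":0}]' |sed -n 2,4p
python3 -m crank '[{"tx":0,"ty":0,"tz":0,"turn":0}]' |sed -n 2,2p
python3 - <<'E'
from h import *
s=st(); im,d=snap('wrist','w20.png'); Q=cloud('wrist',d)
c,sn=np.cos(np.radians(HY)),np.sin(np.radians(HY)); Rz=np.array([[c,-sn],[sn,c]])
q=np.dstack([(Q[...,:2]*1e3-HO)@Rz,Q[...,2]*1e3]).reshape(-1,3)
for y in (-42.5,42.5,127.5):
    k=q[(np.abs(q[:,1]-y)<42)&(np.abs(q[:,0])<50)&(q[:,2]>109)&(q[:,2]<125)]
    if len(k)>50: print(y,len(k),cv2.minAreaRect(k[:,:2].astype(np.float32)),np.median(k[:,2]))
w=hw(0,127.5); plan(*w.round(1),200,HY)
E
```

```text
position: [0.6035, 0.113, 0.2134]
tool_rot: [-3.139, 0.135, -0.0]
ft_force: [0.6, -0.2, -0.2]
position: [0.6031, 0.1184, 0.2122]
t 26.68 pos [603.1 118.4 212.2] F [-0.2 -0.2 -0.2] w 60.0 gf 0.0
R [[0.997, -0.076, -0.001], [-0.076, -0.997, 0.001], [-0.001, -0.001, -1.0]]
-42.5 4193 ((-0.46257781982421875, -47.31703186035156), (46.25654602050781, 64.20799255371094), 89.80037689208984) 115.5860408903818
42.5 4593 ((0.17239952087402344, 37.37753677368164), (64.0632095336914, 45.228355407714844), 0.18088628351688385) 115.173764636126
127.5 4709 ((0.6919212341308594, 121.82052612304688), (43.86711883544922, 64.69744110107422), 89.69603729248047) 115.16683248816831
to (np.float64(678.5), np.float64(106.7), 200, -5.3) rel [75.9  1.4 12.4] turn 0.13 | yaw now -4.65 rows>= 1.2
```

View pics/w20.png

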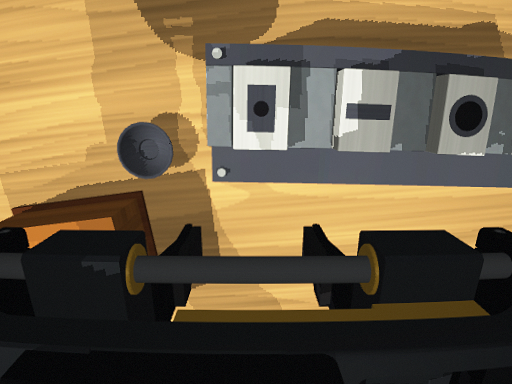

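The picture shows three proud heads at about (262,108), (365,110) and (467,115). The arm was still settling, which explains the 5 mm y shift, so I'll re-measure at rest.

```bash
cat >> h.py <<'E'
def heads(f):
    im,d=snap('wrist',f); Q=cloud('wrist',d)
    c,sn=np.cos(np.radians(HY)),np.sin(np.radians(HY)); Rz=np.array([[c,-sn],[sn,c]])
    q=np.dstack([(Q[...,:2]*1e3-HO)@Rz,Q[...,2]*1e3]).reshape(-1,3)
    for y in (-127.5,-42.5,42.5,127.5):
        k=q[(np.abs(q[:,1]-y)<42)&(np.abs(q[:,0])<50)&(q[:,2]>109)&(q[:,2]<125)]
        if len(k)>2000: r=cv2.minAreaRect(k[:,:2].astype(np.float32)); print(y,len(k),np.round(r[0],1),np.round(r[1],1),round(r[2],1),np.median(k[:,2]).round(1))
E
python3 - <<'E'
from h import *
heads('w21.png'); st(); w=hw(0,127.5); plan(*w.round(1),121,HY)
E
```

```text
-42.5 4215 [ -0.1 -45.7] [64.3 45.6] 0.4 115.4
42.5 4591 [ 0.4 39.1] [44.8 64.5] 89.3 115.1
127.5 4698 [  0.8 123.7] [43.8 64.7] 89.3 115.3
t 26.77 pos [602.9 111.6 212.8] F [ 0.5 -0.6 -0.4] w 60.0 gf 0.0
R [[0.996, -0.085, -0.001], [-0.085, -0.996, -0.001], [-0.001, 0.002, -1.0]]
to (np.float64(678.5), np.float64(106.7), 121, -5.3) rel [75.8 -1.7 91.8] turn 0.09 | yaw now -4.86 rows>= 1.9
```

```bash
python3 -m crank '[{"tx":0,"ty":0,"tz":0,"turn":0.1},{"tx":0,"ty":0,"tz":0,"turn":0.1},{"tx":0,"ty":0,"tz":0,"turn":0.1},{"tx":0,"ty":0,"tz":0,"turn":0.1}]' |sed -n 2,2p
python3 - <<'E'
from h import *
st();heads('w22.png'); st(); w=hw(0,127.5); plan(*w.round(1),121,HY)
E
```

```text
position: [0.6032, 0.1114, 0.2135]
t 27.27 pos [603.2 111.4 213.5] F [-0.4 -0.2 -0.3] w 59.9 gf 0.0
R [[0.995, -0.095, 0.0], [-0.095, -0.995, 0.0], [0.0, -0.0, -1.0]]
-42.5 4195 [  0.5 -42.5] [63.9 46. ] 0.2 114.9
42.5 4574 [ 0.4 42.2] [64.3 44.7] 0.3 114.7
127.5 4640 [  0.3 127.2] [44.2 64. ] 89.7 114.8
t 27.32 pos [603.2 111.5 213.5] F [-0.6 -0.5 -0.6] w 60.1 gf 0.0
R [[0.995, -0.095, 0.0], [-0.095, -0.995, 0.0], [0.0, -0.0, -1.0]]
to (np.float64(678.5), np.float64(106.7), 121, -5.3) rel [75.4 -2.3 92.5] turn -0.03 | yaw now -5.45 rows>= 1.9
```

```bash
python3 -m crank '[{"tx":40,"ty":-2,"tz":0,"turn":0},{"tx":75.5,"ty":-2.2,"tz":20,"turn":0},{"tx":75.5,"ty":-2.2,"tz":60,"turn":0},{"tx":75.5,"ty":-2.2,"tz":85,"turn":0},{"tx":75.5,"ty":-2.2,"tz":92.5,"turn":0}]' |sed -n 2,4p
python3 -m crank '[{"tx":0,"ty":0,"tz":0,"turn":0},{"tx":0,"ty":0,"tz":0,"turn":0},{"tx":0,"ty":0,"tz":0,"turn":0},{"tx":0,"ty":0,"tz":0,"turn":0}]' 35 45 |sed -n 2,6p
python3 -m crank '[{"tx":0,"ty":0,"tz":-20,"turn":0},{"tx":0,"ty":0,"tz":-45,"turn":0},{"tx":0,"ty":0,"tz":-75,"turn":0},{"tx":0,"ty":0,"tz":-100,"turn":0},{"tx":0,"ty":0,"tz":-100,"turn":0}]' |sed -n 2,6p
python3 - <<'E'
from h import *
st()
c,s=np.cos(np.radians(3.1)),np.sin(np.radians(3.1)); RC=np.array([505.7,343.1])
for a in(1,-1):
  for b in(1,-1): print((a,b),(RC+np.array([[c,-s],[s,c]])@[a*42.5,b*42.5]).round(1))
w=RC+np.array([[c,-s],[s,c]])@[42.5,42.5]
plan(*w.round(1),220,93.1)
E
```

```text
position: [0.6768, 0.1066, 0.1195]
tool_rot: [3.137, -0.149, -0.008]
ft_force: [-9.8, 0.0, 17.9]
position: [0.6792, 0.1068, 0.1218]
tool_rot: [-3.138, 0.149, -0.003]
ft_force: [0.4, 0.4, 2.7]
grip_width: 0.499
grip_force: 45.0
position: [0.6794, 0.1067, 0.2229]
tool_rot: [-3.137, 0.149, -0.005]
ft_force: [-0.1, 0.4, -3.7]
grip_width: 0.502
grip_force: 45.0
t 29.07 pos [679.4 106.7 222.9] F [-0.1  0.4 -3.7] w 43.7 gf 45.0
R [[0.996, -0.095, 0.003], [-0.095, -0.996, 0.001], [0.003, -0.001, -1.0]]
(1, 1) [545.8 387.8]
(1, -1) [550.4 303. ]
(-1, 1) [461.  383.2]
(-1, -1) [465.6 298.4]
to (np.float64(545.8), np.float64(387.8), 220, 93.1) rel [-159.6 -267.2    2.7] turn -19.71 | yaw now -5.43 rows>= 9.2
```

```bash
python3 -m crank '[{"tx":-16,"ty":-27,"tz":0,"turn":-2},{"tx":-32,"ty":-54,"tz":0,"turn":-4},{"tx":-48,"ty":-80,"tz":0,"turn":-6},{"tx":-64,"ty":-107,"tz":0,"turn":-8},{"tx":-80,"ty":-134,"tz":0,"turn":-10}]' |sed -n 2,4p
python3 - <<'E'
from h import *
plan(545.8,387.8,223,93.1)
E
```

```text
position: [0.6099, 0.2484, 0.2187]
tool_rot: [2.903, 1.2, -0.005]
ft_force: [0.3, 0.6, -1.6]
to (545.8, 387.8, 223, 93.1) rel [  53.  -144.    -4.3] turn -9.64 | yaw now 44.9 rows>= 4.5
```

```bash
python3 -m crank '[{"tx":11,"ty":-29,"tz":0,"turn":-2},{"tx":22,"ty":-58,"tz":0,"turn":-4},{"tx":32,"ty":-87,"tz":0,"turn":-6},{"tx":43,"ty":-116,"tz":0,"turn":-8},{"tx":53,"ty":-144,"tz":0,"turn":-9.6}]' |sed -n 2,4p
python3 -m crank '[{"tx":0,"ty":0,"tz":0,"turn":0},{"tx":0,"ty":0,"tz":0,"turn":0},{"tx":0,"ty":0,"tz":0,"turn":0},{"tx":0,"ty":0,"tz":0,"turn":0}]' |sed -n 2,2p
python3 - <<'E'
from h import *
st(); im,d=snap('wrist','w23.png'); Q=cloud('wrist',d); np.save('w23.npy',Q)
m=(Q[...,2]>.07)&(Q[...,2]<.08)&(Q[...,0]>.4)&(Q[...,0]<.62)&(Q[...,1]>.24)&(Q[...,1]<.46)
q=Q[m][:,:2]*1e3; print(len(q),cv2.minAreaRect(q.astype(np.float32)))
plan(545.8,387.8,190,93.1)
E
```

```text
position: [0.5467, 0.388, 0.2186]
tool_rot: [-2.165, -2.276, 0.006]
ft_force: [0.1, -0.4, -2.0]
position: [0.5489, 0.3864, 0.2208]
t 30.82 pos [548.9 386.4 220.8] F [ 0.   0.4 -2.6] w 43.6 gf 45.0
R [[-0.043, 0.999, 0.0], [0.999, 0.043, -0.0], [-0.0, 0.0, -1.0]]
8092 ((506.615478515625, 342.7906799316406), (149.8035125732422, 164.96255493164062), 2.8418052196502686)
to (545.8, 387.8, 190, 93.1) rel [ 1.3 -2.9 30.9] turn -0.12 | yaw now 92.48 rows>= 0.5
```

View pics/w23.png

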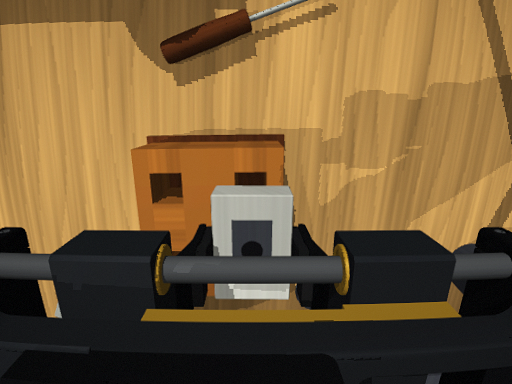

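```bash
cat >> h.py <<'E'
def held(Q):
    s=ctrl.get_state(); t=np.array(s['position'])*1e3; M=R.from_rotvec(s['tool_rot']).as_matrix()
    L=((Q*1e3-t)@M).reshape(-1,3); k=L[(np.abs(L[:,0])<45)&(np.abs(L[:,1])<30)&(L[:,2]>0)&(L[:,2]<16)&(L[:,0]>12)]
    print('held far edge',np.percentile(k[:,0],99.5).round(1),'y',np.percentile(k[:,1],[1,99]).round(1),'top z',np.median(k[:,2]).round(1))
RC=np.array([506.6,342.8]);RY=2.85
def rw(a,b):
    c,s=np.cos(np.radians(RY)),np.sin(np.radians(RY)); return RC+np.array([[c,-s],[s,c]])@[a*42.5,b*42.5]
E
python3 - <<'E'
from h import *
held(np.load('w23.npy')); print(rw(1,1)); plan(*rw(1,1).round(1),150,RY+90)
E
```

```text
held far edge 32.2 y [-22.  21.] top z 7.4
[546.93427453 387.36059131]
to (np.float64(546.9), np.float64(387.4), 150, 92.85) rel [ 0.8 -1.8 70.9] turn -0.07 | yaw now 92.48 rows>= 1.1
```

```bash
python3 -m crank '[{"tx":0.8,"ty":-1.8,"tz":20,"turn":-0.1},{"tx":0.8,"ty":-1.8,"tz":40,"turn":-0.1},{"tx":0.8,"ty":-1.8,"tz":48,"turn":-0.1},{"tx":0.8,"ty":-1.8,"tz":48,"turn":-0.1},{"tx":0.8,"ty":-1.8,"tz":70,"turn":-0.1}]' |sed -n 2,4p
python3 -m crank '[{"tx":0,"ty":0,"tz":15,"turn":0},{"tx":0,"ty":0,"tz":30,"turn":0},{"tx":0,"ty":0,"tz":40,"turn":0},{"tx":0,"ty":0,"tz":45,"turn":0},{"tx":0,"ty":0,"tz":46,"turn":0}]' |sed -n 2,4p
python3 -c "
from h import *
st();plan(*rw(1,1).round(1),104,RY+90)"
```

```text
position: [0.5483, 0.3894, 0.1534]
tool_rot: [2.161, 2.279, 0.009]
ft_force: [0.3, 0.5, -2.9]
position: [0.5462, 0.3872, 0.1039]
tool_rot: [2.161, 2.279, -0.004]
ft_force: [-0.3, -4.7, -1.0]
t 32.12 pos [546.2 387.2 103.9] F [-0.3 -4.7 -1. ] w 43.4 gf 44.9
R [[-0.053, 0.999, -0.001], [0.999, 0.053, -0.002], [-0.002, -0.001, -1.0]]
to (np.float64(546.9), np.float64(387.4), 104, 92.85) rel [ 0.2  0.7 -0.1] turn 0.04 | yaw now 93.05 rows>= 0.0
```

```bash
python3 -m crank '[{"tx":0,"ty":0,"tz":0,"turn":0},{"tx":0,"ty":0,"tz":0,"turn":0},{"tx":0,"ty":0,"tz":-10,"turn":0},{"tx":0,"ty":0,"tz":-60,"turn":0},{"tx":0,"ty":0,"tz":-105,"turn":0}]' 62 |sed -n 2,4p
python3 -c "
from h import *
st();plan(*hw(.3,42.4).round(1),180,HY)"
```

```text
position: [0.5465, 0.389, 0.2125]
tool_rot: [-2.16, -2.28, -0.003]
ft_force: [0.4, -0.9, 0.6]
t 32.75 pos [546.5 389.  212.5] F [ 0.4 -0.9  0.6] w 62.0 gf 0.0
R [[-0.054, 0.999, 0.001], [0.999, 0.054, 0.002], [0.002, 0.001, -1.0]]
to (np.float64(670.9), np.float64(21.9), 180, -5.3) rel [-373.3  104.3   32. ] turn 19.68 | yaw now 93.09 rows>= 9.2
```

```bash
python3 -m crank '[{"tx":-37,"ty":11,"tz":0,"turn":2},{"tx":-75,"ty":21,"tz":0,"turn":4},{"tx":-112,"ty":31,"tz":0,"turn":6},{"tx":-150,"ty":42,"tz":0,"turn":8},{"tx":-187,"ty":52,"tz":0,"turn":10}]' |sed -n 2,4p
python3 -c "
from h import *
plan(*hw(.3,42.4).round(1),180,HY)"
```

```text
position: [0.6092, 0.2037, 0.2114]
tool_rot: [-2.924, -1.145, -0.004]
ft_force: [-0.3, 0.3, -0.3]
to (np.float64(670.9), np.float64(21.9), 180, -5.3) rel [-78.2 175.4  31.2] turn 9.61 | yaw now 42.76 rows>= 4.5
```

```bash
python3 -m crank '[{"tx":-16,"ty":35,"tz":0,"turn":2},{"tx":-32,"ty":70,"tz":0,"turn":4},{"tx":-47,"ty":105,"tz":0,"turn":6},{"tx":-63,"ty":140,"tz":5,"turn":8},{"tx":-78,"ty":175,"tz":20,"turn":9.7}]' |sed -n 2,4p
python3 -m crank '[{"tx":0,"ty":0,"tz":10,"turn":0},{"tx":0,"ty":0,"tz":10,"turn":0},{"tx":0,"ty":0,"tz":10,"turn":0},{"tx":0,"ty":0,"tz":10,"turn":0}]' |sed -n 2,2p
python3 -c "
from h import *
st();plan(*hw(.3,42.4).round(1),121.5,HY)"
```

```text
position: [0.6725, 0.0228, 0.192]
tool_rot: [-3.136, 0.155, -0.007]
ft_force: [0.6, 0.7, 0.1]
position: [0.6712, 0.0247, 0.1807]
t 34.5 pos [671.2  24.7 180.7] F [-0.3  0.   0.4] w 62.1 gf 0.0
R [[0.996, -0.092, 0.001], [-0.092, -0.996, 0.001], [0.001, -0.001, -1.0]]
to (np.float64(670.9), np.float64(21.9), 121.5, -5.3) rel [-0.1  2.9 59.2] turn 0.0 | yaw now -5.3 rows>= 0.9
```

```bash
python3 -m crank '[{"tx":0,"ty":2.9,"tz":20,"turn":0},{"tx":0,"ty":2.9,"tz":40,"turn":0},{"tx":0,"ty":2.9,"tz":52,"turn":0},{"tx":0,"ty":2.9,"tz":58,"turn":0},{"tx":0,"ty":2.9,"tz":59,"turn":0}]' |sed -n 2,4p
python3 -m crank '[{"tx":0,"ty":0,"tz":0,"turn":0},{"tx":0,"ty":0,"tz":0,"turn":0},{"tx":0,"ty":0,"tz":0,"turn":0},{"tx":0,"ty":0,"tz":0,"turn":0}]' 35 45 |sed -n 2,6p
python3 -m crank '[{"tx":0,"ty":0,"tz":-20,"turn":0},{"tx":0,"ty":0,"tz":-45,"turn":0},{"tx":0,"ty":0,"tz":-75,"turn":0},{"tx":0,"ty":0,"tz":-100,"turn":0},{"tx":0,"ty":0,"tz":-100,"turn":0}]' |sed -n 2,6p
python3 - <<'E'
from h import *
st(); plan(*rw(1,-1).round(1),222,RY+90)
E
```

```text
position: [0.6706, 0.0203, 0.1204]
tool_rot: [3.138, -0.149, -0.001]
ft_force: [0.0, -0.6, 0.5]
position: [0.671, 0.0204, 0.1214]
tool_rot: [-3.138, 0.149, -0.001]
ft_force: [1.1, -0.0, 2.0]
grip_width: 0.502
grip_force: 45.0
position: [0.6716, 0.0199, 0.2231]
tool_rot: [-3.138, 0.149, -0.006]
ft_force: [-0.2, 1.7, -1.9]
grip_width: 0.501
grip_force: 45.0
t 36.25 pos [671.6  19.9 223.1] F [-0.2  1.7 -1.9] w 43.6 gf 45.0
R [[0.995, -0.095, 0.004], [-0.095, -0.995, 0.0], [0.004, -0.001, -1.0]]
to (np.float64(551.2), np.float64(302.5), 222, 92.85) rel [-146.6 -269.9    0.8] turn -19.66 | yaw now -5.44 rows>= 9.2
```

```bash
python3 -m crank '[{"tx":-15,"ty":-27,"tz":0,"turn":-2},{"tx":-29,"ty":-54,"tz":0,"turn":-4},{"tx":-44,"ty":-81,"tz":0,"turn":-6},{"tx":-59,"ty":-108,"tz":0,"turn":-8},{"tx":-73,"ty":-135,"tz":0,"turn":-10}]' |sed -n 2,4p
python3 -c "
from h import *
plan(*rw(1,-1).round(1),222,RY+90)"
```

```text
position: [0.6091, 0.1623, 0.219]
tool_rot: [-2.903, -1.2, 0.005]
ft_force: [0.7, 0.3, -2.8]
to (np.float64(551.2), np.float64(302.5), 222, 92.85) rel [  57.9 -140.2   -3. ] turn -9.59 | yaw now 44.9 rows>= 4.5
```

```bash
python3 -m crank '[{"tx":12,"ty":-28,"tz":0,"turn":-2},{"tx":23,"ty":-56,"tz":0,"turn":-4},{"tx":35,"ty":-84,"tz":0,"turn":-6},{"tx":46,"ty":-112,"tz":0,"turn":-8},{"tx":58,"ty":-140,"tz":0,"turn":-9.6}]' |sed -n 2,4p
python3 -m crank '[{"tx":0,"ty":0,"tz":0,"turn":0},{"tx":0,"ty":0,"tz":0,"turn":0},{"tx":0,"ty":0,"tz":0,"turn":0},{"tx":0,"ty":0,"tz":0,"turn":0}]' |sed -n 2,2p
python3 - <<'E'
from h import *
st(); im,d=snap('wrist','w24.png'); Q=cloud('wrist',d); held(Q)
plan(*rw(1,-1).round(1),104,RY+90)
E
```

```text
position: [0.5524, 0.3024, 0.219]
tool_rot: [-2.165, -2.275, 0.005]
ft_force: [0.0, -0.6, -2.7]
position: [0.5543, 0.3009, 0.2208]
t 38.0 pos [554.3 300.9 220.8] F [-0.9  0.1 -2.1] w 43.7 gf 45.0
R [[-0.043, 0.999, 0.0], [0.999, 0.043, -0.0], [-0.0, -0.0, -1.0]]
held far edge 32.3 y [-22.   21.1] top z 7.0
to (np.float64(551.2), np.float64(302.5), 104, 92.85) rel [  1.5  -3.  116.9] turn -0.08 | yaw now 92.47 rows>= 1.9
```

```bash
python3 -m crank '[{"tx":1.5,"ty":-3,"tz":20,"turn":-0.1},{"tx":1.5,"ty":-3,"tz":40,"turn":-0.1},{"tx":1.5,"ty":-3,"tz":48,"turn":-0.1},{"tx":1.5,"ty":-3,"tz":48,"turn":-0.1},{"tx":1.5,"ty":-3,"tz":70,"turn":-0.1}]' |sed -n 2,4p
python3 -m crank '[{"tx":0,"ty":0,"tz":15,"turn":0},{"tx":0,"ty":0,"tz":30,"turn":0},{"tx":0,"ty":0,"tz":40,"turn":0},{"tx":0,"ty":0,"tz":45,"turn":0},{"tx":0,"ty":0,"tz":46.5,"turn":0}]' |sed -n 2,4p
python3 -c "
from h import *
st();plan(*rw(1,-1).round(1),104,RY+90)"
```

```text
position: [0.5528, 0.3043, 0.1534]
tool_rot: [2.161, 2.279, 0.009]
ft_force: [0.9, -0.1, -2.9]
position: [0.5505, 0.3026, 0.1039]
tool_rot: [2.161, 2.28, -0.003]
ft_force: [-0.4, -5.2, 0.8]
t 39.3 pos [550.5 302.6 103.9] F [-0.4 -5.2  0.8] w 43.6 gf 45.0
R [[-0.053, 0.999, -0.001], [0.999, 0.053, -0.002], [-0.001, -0.001, -1.0]]
to (np.float64(551.2), np.float64(302.5), 104, 92.85) rel [-0.1  0.6 -0.1] turn 0.04 | yaw now 93.05 rows>= 0.0
```

```bash
python3 -m crank '[{"tx":0,"ty":0,"tz":0,"turn":0},{"tx":0,"ty":0,"tz":0,"turn":0},{"tx":0,"ty":0,"tz":-10,"turn":0},{"tx":0,"ty":0,"tz":-60,"turn":0},{"tx":0,"ty":0,"tz":-105,"turn":0}]' 62 |sed -n 2,4p
python3 -m crank '[{"tx":-37,"ty":11,"tz":0,"turn":2},{"tx":-75,"ty":21,"tz":0,"turn":4},{"tx":-112,"ty":31,"tz":0,"turn":6},{"tx":-150,"ty":42,"tz":0,"turn":8},{"tx":-187,"ty":52,"tz":0,"turn":10}]' |sed -n 2,4p
python3 -c "
from h import *
plan(*hw(.3,-42.5).round(1),180,HY)"
```

```text
position: [0.5509, 0.304, 0.2119]
tool_rot: [-2.161, -2.28, -0.003]
ft_force: [-0.8, -0.0, -0.2]
position: [0.6134, 0.1189, 0.2107]
tool_rot: [-2.925, -1.145, -0.004]
ft_force: [-0.3, 0.1, -0.4]
to (np.float64(663.1), np.float64(-62.6), 180, -5.3) rel [-86.8 166.9  30.6] turn 9.61 | yaw now 42.77 rows>= 4.5
```

```bash
python3 -m crank '[{"tx":-17,"ty":33,"tz":0,"turn":2},{"tx":-35,"ty":67,"tz":0,"turn":4},{"tx":-52,"ty":100,"tz":0,"turn":6},{"tx":-70,"ty":133,"tz":5,"turn":8},{"tx":-87,"ty":167,"tz":20,"turn":9.7}]' |sed -n 2,4p
python3 -m crank '[{"tx":0,"ty":0,"tz":10,"turn":0},{"tx":0,"ty":0,"tz":10,"turn":0},{"tx":0,"ty":0,"tz":10,"turn":0},{"tx":0,"ty":0,"tz":10,"turn":0}]' |sed -n 2,2p
python3 -c "
from h import *
st();plan(*hw(.3,-42.5).round(1),121.5,HY)"
```

```text
position: [0.6647, -0.0624, 0.1914]
tool_rot: [-3.136, 0.155, -0.006]
ft_force: [0.0, 0.0, -0.4]
position: [0.6636, -0.0605, 0.1802]
t 41.67 pos [663.6 -60.5 180.2] F [ 0.4 -0.3  0.6] w 62.1 gf 0.0
R [[0.996, -0.092, 0.001], [-0.092, -0.996, 0.001], [0.001, -0.001, -1.0]]
to (np.float64(663.1), np.float64(-62.6), 121.5, -5.3) rel [-0.4  2.2 58.7] turn 0.0 | yaw now -5.3 rows>= 0.9
```

```bash
python3 -m crank '[{"tx":-0.4,"ty":1.8,"tz":20,"turn":0},{"tx":-0.4,"ty":1.8,"tz":40,"turn":0},{"tx":-0.4,"ty":1.8,"tz":52,"turn":0},{"tx":-0.4,"ty":1.8,"tz":58,"turn":0},{"tx":-0.4,"ty":1.8,"tz":58.5,"turn":0}]' |sed -n 2,4p
python3 -m crank '[{"tx":0,"ty":0,"tz":0,"turn":0},{"tx":0,"ty":0,"tz":0,"turn":0},{"tx":0,"ty":0,"tz":0,"turn":0},{"tx":0,"ty":0,"tz":0,"turn":0}]' 35 45 |sed -n 2,6p
python3 -m crank '[{"tx":0,"ty":0,"tz":-20,"turn":0},{"tx":0,"ty":0,"tz":-45,"turn":0},{"tx":0,"ty":0,"tz":-75,"turn":0},{"tx":0,"ty":0,"tz":-100,"turn":0},{"tx":0,"ty":0,"tz":-100,"turn":0}]' |sed -n 2,6p
python3 - <<'E'
from h import *
st(); plan(*rw(-1,1).round(1),222,RY+90)
E
```

```text
position: [0.6627, -0.0639, 0.1206]
tool_rot: [3.138, -0.149, -0.0]
ft_force: [0.5, -0.6, -0.1]
position: [0.6629, -0.0637, 0.1212]
tool_rot: [-3.138, 0.149, -0.001]
ft_force: [0.6, 0.6, 1.2]
grip_width: 0.5
grip_force: 45.0
position: [0.6635, -0.0641, 0.2231]
tool_rot: [-3.138, 0.149, -0.006]
ft_force: [-0.1, -0.5, -3.3]
grip_width: 0.502
grip_force: 45.0
t 43.42 pos [663.5 -64.1 223.1] F [-0.1 -0.5 -3.3] w 43.7 gf 45.0
R [[0.995, -0.095, 0.004], [-0.095, -0.995, 0.0], [0.004, -0.0, -1.0]]
to (np.float64(462.0), np.float64(383.1), 222, 92.85) rel [-2.430e+02 -4.261e+02  4.000e-01] turn -19.66 | yaw now -5.44 rows>= 9.2
```

```bash
python3 -m crank '[{"tx":-24,"ty":-42,"tz":0,"turn":-2},{"tx":-48,"ty":-85,"tz":0,"turn":-4},{"tx":-72,"ty":-128,"tz":0,"turn":-6},{"tx":-97,"ty":-170,"tz":0,"turn":-8},{"tx":-121,"ty":-213,"tz":0,"turn":-10}]' |sed -n 2,4p
python3 -c "
from h import *
plan(*rw(-1,1).round(1),222,RY+90)"
```

```text
position: [0.5604, 0.1609, 0.2193]
tool_rot: [-2.903, -1.2, 0.004]
ft_force: [0.7, 0.7, -2.8]
to (np.float64(462.0), np.float64(383.1), 222, 92.85) rel [  87.2 -226.9   -2.6] turn -9.59 | yaw now 44.9 rows>= 4.5
```

```bash
python3 -m crank '[{"tx":17,"ty":-45,"tz":0,"turn":-2},{"tx":35,"ty":-91,"tz":0,"turn":-4},{"tx":52,"ty":-136,"tz":0,"turn":-6},{"tx":70,"ty":-182,"tz":0,"turn":-8},{"tx":87,"ty":-227,"tz":0,"turn":-9.6}]' |sed -n 2,4p
python3 -m crank '[{"tx":0,"ty":0,"tz":0,"turn":0},{"tx":0,"ty":0,"tz":0,"turn":0},{"tx":0,"ty":0,"tz":0,"turn":0},{"tx":0,"ty":0,"tz":0,"turn":0}]' |sed -n 2,2p
python3 - <<'E'
from h import *
st(); im,d=snap('wrist','w25.png'); Q=cloud('wrist',d); held(Q)
plan(*rw(-1,1).round(1),104,RY+90)
E
```

```text
position: [0.4633, 0.3833, 0.2192]
tool_rot: [-2.165, -2.276, 0.004]
ft_force: [0.3, -0.4, -2.1]
position: [0.4657, 0.3813, 0.2207]
t 45.17 pos [465.7 381.3 220.7] F [-0.7  0.8 -2.7] w 43.4 gf 45.0
R [[-0.042, 0.999, -0.0], [0.999, 0.042, -0.0], [-0.0, -0.0, -1.0]]
held far edge 32.5 y [-21.9  21.1] top z 6.7
to (np.float64(462.0), np.float64(383.1), 104, 92.85) rel [  1.7  -3.5 116.9] turn -0.08 | yaw now 92.46 rows>= 1.9
```

```bash
python3 -m crank '[{"tx":1.7,"ty":-3.5,"tz":20,"turn":-0.1},{"tx":1.7,"ty":-3.5,"tz":40,"turn":-0.1},{"tx":1.7,"ty":-3.5,"tz":48,"turn":-0.1},{"tx":1.7,"ty":-3.5,"tz":48,"turn":-0.1},{"tx":1.7,"ty":-3.5,"tz":70,"turn":-0.1}]' |sed -n 2,4p
python3 -m crank '[{"tx":0,"ty":0,"tz":15,"turn":0},{"tx":0,"ty":0,"tz":30,"turn":0},{"tx":0,"ty":0,"tz":40,"turn":0},{"tx":0,"ty":0,"tz":45,"turn":0},{"tx":0,"ty":0,"tz":46.5,"turn":0}]' |sed -n 2,4p
python3 -c "
from h import *
st();plan(*rw(-1,1).round(1),104,RY+90)"
```

```text
position: [0.4645, 0.3856, 0.1556]
tool_rot: [2.161, 2.279, 0.014]
ft_force: [1.0, -2.1, -0.4]
position: [0.4622, 0.3842, 0.1041]
tool_rot: [2.161, 2.279, 0.002]
ft_force: [3.5, -1.1, -0.5]
t 46.48 pos [462.2 384.2 104.1] F [ 3.5 -1.1 -0.5] w 44.0 gf 44.7
R [[-0.053, 0.999, 0.001], [0.999, 0.053, 0.0], [0.0, 0.001, -1.0]]
to (np.float64(462.0), np.float64(383.1), 104, 92.85) rel [-1.1 -0.3  0.1] turn 0.04 | yaw now 93.06 rows>= 0.0
```

```bash
python3 -m crank '[{"tx":0,"ty":0,"tz":0,"turn":0},{"tx":0,"ty":0,"tz":0,"turn":0},{"tx":0,"ty":0,"tz":-10,"turn":0},{"tx":0,"ty":0,"tz":-60,"turn":0},{"tx":0,"ty":0,"tz":-105,"turn":0}]' 62 |sed -n 2,4p
python3 -m crank '[{"tx":-50,"ty":18,"tz":0,"turn":2},{"tx":-100,"ty":37,"tz":0,"turn":4},{"tx":-150,"ty":55,"tz":0,"turn":6},{"tx":-200,"ty":73,"tz":0,"turn":8},{"tx":-250,"ty":92,"tz":0,"turn":10}]' |sed -n 2,4p
python3 -c "
from h import *
plan(*hw(.3,-127.5).round(1),180,HY)"
```

```text
position: [0.4612, 0.3843, 0.2115]
tool_rot: [-2.161, -2.28, -0.001]
ft_force: [0.3, 0.0, 0.4]
position: [0.5672, 0.1382, 0.2106]
tool_rot: [-2.924, -1.145, -0.002]
ft_force: [0.1, 0.8, 0.1]
to (np.float64(655.2), np.float64(-147.3), 180, -5.3) rel [-129.3  269.4   30.2] turn 9.61 | yaw now 42.77 rows>= 4.8
```

```bash
python3 -m crank '[{"tx":-26,"ty":54,"tz":0,"turn":2},{"tx":-52,"ty":108,"tz":0,"turn":4},{"tx":-78,"ty":162,"tz":0,"turn":6},{"tx":-104,"ty":216,"tz":0,"turn":8},{"tx":-129,"ty":269,"tz":5,"turn":9.6}]' |sed -n 2,4p
python3 -m crank '[{"tx":0,"ty":0,"tz":25,"turn":0},{"tx":0,"ty":0,"tz":25,"turn":0},{"tx":0,"ty":0,"tz":25,"turn":0},{"tx":0,"ty":0,"tz":25,"turn":0}]' |sed -n 2,2p
python3 -c "
from h import *
st();plan(*hw(.3,-127.5).round(1),121.5,HY)"
```

```text
position: [0.6571, -0.1464, 0.2058]
tool_rot: [-3.137, 0.141, -0.004]
ft_force: [1.0, 0.2, -0.2]
position: [0.6569, -0.144, 0.1808]
t 48.85 pos [ 656.9 -144.   180.8] F [0.2 0.2 0.3] w 62.1 gf 0.0
R [[0.996, -0.084, 0.002], [-0.084, -0.996, 0.001], [0.002, -0.001, -1.0]]
to (np.float64(655.2), np.float64(-147.3), 121.5, -5.3) rel [-1.5  3.5 59.3] turn 0.1 | yaw now -4.81 rows>= 1.0
```

```bash
python3 -m crank '[{"tx":-1.3,"ty":2.8,"tz":20,"turn":0.1},{"tx":-1.3,"ty":2.8,"tz":40,"turn":0.1},{"tx":-1.3,"ty":2.8,"tz":52,"turn":0.1},{"tx":-1.3,"ty":2.8,"tz":58,"turn":0.1},{"tx":-1.3,"ty":2.8,"tz":59,"turn":0.1}]' |sed -n 2,4p
python3 -m crank '[{"tx":0,"ty":0,"tz":0,"turn":0},{"tx":0,"ty":0,"tz":0,"turn":0},{"tx":0,"ty":0,"tz":0,"turn":0},{"tx":0,"ty":0,"tz":0,"turn":0}]' 35 45 |sed -n 2,6p
python3 -m crank '[{"tx":0,"ty":0,"tz":-20,"turn":0},{"tx":0,"ty":0,"tz":-45,"turn":0},{"tx":0,"ty":0,"tz":-75,"turn":0},{"tx":0,"ty":0,"tz":-100,"turn":0},{"tx":0,"ty":0,"tz":-100,"turn":0}]' |sed -n 2,6p
python3 - <<'E'
from h import *
st(); plan(*rw(-1,-1).round(1),222,RY+90)
E
```

```text
position: [0.6547, -0.148, 0.1202]
tool_rot: [3.138, -0.149, 0.0]
ft_force: [-1.3, 0.3, 0.3]
position: [0.6548, -0.148, 0.1207]
tool_rot: [-3.138, 0.149, -0.001]
ft_force: [0.1, -0.2, 1.0]
grip_width: 0.499
grip_force: 45.0
position: [0.6554, -0.1485, 0.2228]
tool_rot: [3.138, -0.149, 0.006]
ft_force: [1.0, -0.3, -2.7]
grip_width: 0.499
grip_force: 45.0
t 50.6 pos [ 655.4 -148.5  222.8] F [ 1.  -0.3 -2.7] w 43.4 gf 45.0
R [[0.995, -0.095, 0.004], [-0.095, -0.995, -0.0], [0.004, 0.0, -1.0]]
to (np.float64(466.3), np.float64(298.2), 222, 92.85) rel [-2.306e+02 -4.268e+02 -1.000e-01] turn -19.66 | yaw now -5.44 rows>= 9.2
```

```bash
python3 -m crank '[{"tx":-23,"ty":-42,"tz":0,"turn":-2},{"tx":-46,"ty":-85,"tz":0,"turn":-4},{"tx":-69,"ty":-128,"tz":0,"turn":-6},{"tx":-92,"ty":-170,"tz":0,"turn":-8},{"tx":-115,"ty":-213,"tz":0,"turn":-10}]' |sed -n 2,4p
python3 -c "
from h import *
plan(*rw(-1,-1).round(1),222,RY+90)"
```

```text
position: [0.5584, 0.0763, 0.219]
tool_rot: [-2.903, -1.2, 0.004]
ft_force: [-0.3, 0.8, -2.6]
to (np.float64(466.3), np.float64(298.2), 222, 92.85) rel [  91.4 -222.2   -2.9] turn -9.59 | yaw now 44.9 rows>= 4.5
```

```bash
python3 -m crank '[{"tx":18,"ty":-44,"tz":0,"turn":-2},{"tx":37,"ty":-89,"tz":0,"turn":-4},{"tx":55,"ty":-133,"tz":0,"turn":-6},{"tx":73,"ty":-178,"tz":0,"turn":-8},{"tx":91,"ty":-222,"tz":0,"turn":-9.6}]' |sed -n 2,4p
python3 -m crank '[{"tx":0,"ty":0,"tz":0,"turn":0},{"tx":0,"ty":0,"tz":0,"turn":0},{"tx":0,"ty":0,"tz":0,"turn":0},{"tx":0,"ty":0,"tz":0,"turn":0}]' |sed -n 2,2p
python3 - <<'E'
from h import *
st(); im,d=snap('wrist','w26.png'); Q=cloud('wrist',d); held(Q)
plan(*rw(-1,-1).round(1),104,RY+90)
E
```

```text
position: [0.4676, 0.2979, 0.2189]
tool_rot: [-2.165, -2.276, 0.004]
ft_force: [-0.0, 0.2, -2.4]
position: [0.4699, 0.2958, 0.2203]
t 52.35 pos [469.9 295.8 220.3] F [ 0.3  0.1 -1.8] w 43.7 gf 45.0
R [[-0.042, 0.999, -0.0], [0.999, 0.042, -0.0], [-0.0, -0.0, -1.0]]
held far edge 32.8 y [-22.   21.2] top z 5.7
to (np.float64(466.3), np.float64(298.2), 104, 92.85) rel [  2.3  -3.4 116.3] turn -0.08 | yaw now 92.45 rows>= 1.9
```

```bash
python3 -m crank '[{"tx":1.5,"ty":-3.6,"tz":20,"turn":-0.1},{"tx":1.5,"ty":-3.6,"tz":40,"turn":-0.1},{"tx":1.5,"ty":-3.6,"tz":48,"turn":-0.1},{"tx":1.5,"ty":-3.6,"tz":48,"turn":-0.1},{"tx":1.5,"ty":-3.6,"tz":70,"turn":-0.1}]' |sed -n 2,4p
python3 -m crank '[{"tx":0,"ty":0,"tz":15,"turn":0},{"tx":0,"ty":0,"tz":30,"turn":0},{"tx":0,"ty":0,"tz":40,"turn":0},{"tx":0,"ty":0,"tz":46,"turn":0},{"tx":0,"ty":0,"tz":47,"turn":0}]' |sed -n 2,4p
python3 -c "
from h import *
st();plan(*rw(-1,-1).round(1),103,RY+90)"
```

```text
position: [0.4676, 0.2995, 0.1529]
tool_rot: [2.161, 2.279, 0.009]
ft_force: [0.8, 0.0, -2.0]
position: [0.4653, 0.2975, 0.1027]
tool_rot: [2.161, 2.28, -0.003]
ft_force: [0.1, -5.5, 0.7]
t 53.65 pos [465.3 297.5 102.7] F [ 0.1 -5.5  0.7] w 43.8 gf 45.0
R [[-0.053, 0.999, -0.001], [0.999, 0.053, -0.002], [-0.002, -0.001, -1.0]]
to (np.float64(466.3), np.float64(298.2), 103, 92.85) rel [ 0.7  1.  -0.3] turn 0.04 | yaw now 93.06 rows>= 0.0
```

Release, lift and move off sideways (towards −y), then check everything.

```bash
python3 -m crank '[{"tx":0,"ty":0,"tz":0,"turn":0},{"tx":0,"ty":0,"tz":0,"turn":0},{"tx":0,"ty":0,"tz":-10,"turn":0},{"tx":0,"ty":0,"tz":-60,"turn":0},{"tx":0,"ty":0,"tz":-115,"turn":0}]' 62 |sed -n 2,4p
python3 -m crank '[{"tx":-55,"ty":0,"tz":0,"turn":0},{"tx":-110,"ty":0,"tz":0,"turn":0},{"tx":-165,"ty":0,"tz":0,"turn":0},{"tx":-220,"ty":0,"tz":0,"turn":0},{"tx":-220,"ty":0,"tz":0,"turn":0}]' |sed -n 2,4p
python3 - <<'E'
from h import *
for n in('top','scene'):
    im,d=snap(n,n+'9.png'); Q=cloud(n,d)*1e3
    for a in(1,-1):
        for b in(1,-1):
            w=rw(a,b); k=Q[(np.abs(Q[...,0]-w[0])<15)&(np.abs(Q[...,1]-w[1])<15)][:,2]; print(n,(a,b),len(k),np.percentile(k,[10,50,90]).round(1))
    for q in('bar','bar_tip'): print(n,q,[(np.round(r['xyz'],3).tolist(),round(r['confidence'],2)) for r in ctrl.mark_of(n,q)[:2]])
    k=Q[(np.abs(Q[...,0]-445)<115)&(np.abs(Q[...,1]+373)<60)&(Q[...,2]>6)]
    r=cv2.minAreaRect(k[:,:2].astype(np.float32)); print('bar',len(k),r,k[:,2].max())
a=cv2.imread('pics/top9.png')[110:270,120:460]; cv2.imwrite('pics/top9c.png',cv2.resize(a,None,fx=2.3,fy=2.3,interpolation=cv2.INTER_CUBIC))
st()
E
```

```text
position: [0.4652, 0.2987, 0.2201]
tool_rot: [-2.16, -2.28, -0.0]
ft_force: [0.9, 2.3, 0.5]
position: [0.4783, 0.0741, 0.2199]
tool_rot: [2.17, 2.27, 0.004]
ft_force: [0.4, 1.2, 0.1]
top (1, 1) 80 [ 94.1  96.7 100.6]
top (1, -1) 82 [ 92.4  96.3 100.1]
top (-1, 1) 81 [ 93.1  96.8 100.4]
top (-1, -1) 86 [93.5 96.9 99.7]
top bar [([0.446, -0.364, 0.001], 0.79)]
top bar_tip []
bar 516 ((443.99261474609375, -372.8738708496094), (226.4936981201172, 119.1534423828125), 0.11839856207370758) 29.68087078607473
scene (1, 1) 82 [ 94.   97.7 100.8]
scene (1, -1) 86 [ 94.1  97.9 100.5]
scene (-1, 1) 79 [ 93.3  97.6 101.3]
scene (-1, -1) 74 [ 94.   97.7 101.6]
scene bar [([0.444, -0.368, 0.003], 0.58)]
scene bar_tip [([0.534, -0.356, 0.003], 0.59)]
bar 376 ((445.8624572753906, -372.9904479980469), (225.97607421875, 118.34850311279297), 0.2694007158279419) 30.34225543182867
t 55.2 pos [477.4  80.3 218.5] F [0.6 1.1 0.3] w 61.9 gf 0.0
R [[-0.056, 0.998, 0.0], [0.998, 0.056, 0.0], [0.0, 0.0, -1.0]]
```

View pics/top9c.png

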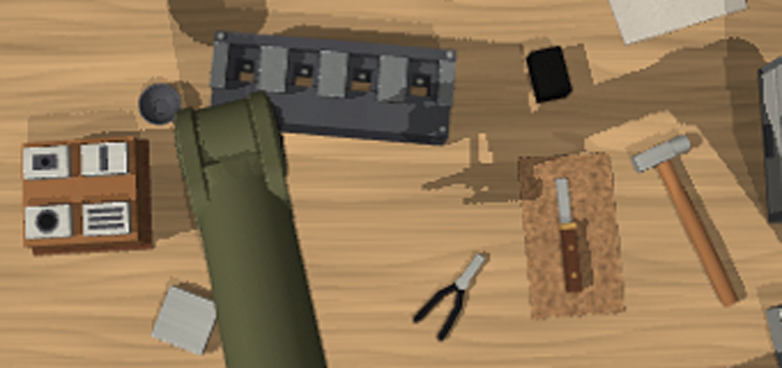

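The crop shows all four dies home in the rack at (45–105,160–220), with tops at 97 mm. The holder is empty, the bar lies flat and wholly on the mat at (568,235), and the bystanders are where they were.

```bash
python3 -m crank '[{"tx":0,"ty":0,"tz":0,"turn":0},{"tx":0,"ty":0,"tz":0,"turn":0},{"tx":0,"ty":0,"tz":0,"turn":0}]' |sed -n 1,2p; python3 -c "
from h import *
ctrl.get_image('top');print(ctrl.mark_of('top','bar')[:1]); print(ctrl.close_job())"
```

```text
time: 55.58
position: [0.4774, 0.0789, 0.2183]
[{'xyz': [0.4458, -0.3642, -0.0018], 'confidence': 0.54}]
the job is handed in; nothing more can be done
None
```

I levered all four dies up past their detents with the pry bar, stood them fully home in the rack, and laid the bar flat on the cork mat; the job was handed in at about 56 s.

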